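Stack an ink order crosswise on the carry pallet

ROBOT

A 6-joint arm with a two-finger parallel gripper is mounted at the origin on a cart in front of the work surface, level with it; the furniture and walls round the work are solid. World frame = base frame: x ahead of the robot, y to its left, z up, the work surface at z = 0. Lengths are in mm, angles in rad, forces in N, time in s.
With the tool pointing down it reaches from about 275 to 725 mm from the base axis. Payload 15.9 kg.
Tool frame: the origin (TCP) lies midway between the tips of the shut fingers; the grasp point (between the pads) lies 19 mm behind it; x points along the fingers, z is the direction in which the jaws open and shut, and the axes are right-handed (so a half turn about x gives the same grasp; the last joint's range is limited). The gripper opens to 85 mm and grips with 20 to 120 N. Pads are 22 mm wide; open, the fingers measure 114 mm over their backs; the gripper's body (76 mm by 85 mm) begins 54 mm behind the grasp point. The pads swing forward as they close: fully open they stand 13 mm farther back than shut.
Start: joints at [-1.159, 0.213, -0.034, 1.323, 0, 1.571], TCP at [200.122, -458.188, 231.306] pointing down, gripper open.
Joint ranges: [-2.98, 2.98], [-0.74, 1.72], [-1.14, 1.35], [-2.1, 2.04], [-1.57, 1.44], [-3.14, 3.14]. Speed limits (rad/s): [1.89, 1.89, 2.39, 2.57, 3.14, 3.14].

INTERFACE

Orientations are given as a rotation vector (axis times angle).
In Python, from workcell import manip gives the robot as it stands.
- The arm moves only by the shell command python3 -m creep 'ROWS'. ROWS is JSON, a list of rows, each a list of 3 entries, a list of its own where there are three numbers: the shift along the tool's x, y, z in units of 50 mm (1.0 is 50 mm), then the turn, a rotation vector about the tool's x, y, z in units of 4 degrees (1.0 is 4 degrees), then the closure in counts, from 0 (fully open) to 255 (shut). A call has 1 to 20 rows; each row shifts and turns the pose as measured when the row begins, along the tool's axes as they then stand; what a row does not reach is not made up. A row lasts 1/10 s, in which the tool goes at most 50 mm and 8.59 degrees, less where a joint would pass 70% of its speed; a pose out of reach is approached as far as the arm can. A call with a number of a shift or a turn outside -1 to 1 is refused whole. A call with a gripper value outside its range is refused whole. The fingers move at their own pace and stop on an object; the grip force is fixed at half the most. Time passes only in rows, so rows that do not move let the fingers close. It gives the time, the measured TCP pose, the force and the opening at its end, in the units of the state.
- manip.sense(): the state, without advancing time (a new reading comes with each control period).
- manip.read_camera(name): name is "scene" or "top" or "wrist"; returns the picture (420x560x3 uint8, blue, green, red); there is no depth.
- manip.calibration(name): a dict with "K" (3x3 intrinsics, pixels), "position" and "attitude" of the camera in the world; the wrist camera has in their place "T_tool_cam" (4x4, takes a point from camera to tool coordinates, whose origin is the TCP and whose axes are the tool frame's). Camera axes: x right, y up, looking along -z (the intrinsics and any distortion apply to the point x, -y, -z); pixel columns grow to the right and rows downward; lengths in mm; the calibration is good to about 2 mm. A picture is of the moment at which its call begins: read the wrist's pose just before it. calibration takes no time and is no camera call.
- manip.finish_job(): hands the job in, once; it reports no verdict.
The state is a dict: "time_s": time; "qpos": joint angles; "joint_vel": joint speeds; "joint_torque": joint torques, N m; "tcp_pos": TCP position; "eef_rot": TCP orientation; "wrist_force": force on the tool from outside, world axes, zero at the start; "ft_torque": the same for the moment, N m; "gripper_width": finger opening in mm.
Only numpy, scipy, OpenCV 4.12 (cv2) and the standard library are available. Lean on these libraries where they do the work, as an engineer would, in place of code of your own. Each camera call takes 0.05 s, during which the arm holds its last target. There are 200 camera calls.

TASK

Pack the ink order on the little wooden pallet: lay one tall carton lengthwise along the middle of each deck board, then the two flat cartons crosswise on top, each resting on both tall ones, outer sides flush with the tall cartons' ends. Last, stand the tall yellow-lidded tin upright in the middle of the stack, bridging the gap between the flat cartons. Leave the lower tin and the jar where they are.

Things in the scene. Friction and masses are not known exactly. Their poses are not given: they have to be found in the camera images.
- pallet: small low wooden carry pallet, fixed to the table. Origin: centre of its underside, on the table. Two deck boards run along its x axis, each 190 long x 64 wide mm, their centre lines at y = +44 and -44 mm (a 24 mm slot between them); they lie on three cross bearers 150 mm long. The deck's top is 20 mm above the table.
- tall_a_centre (a point): tall plain cardboard carton, 144 long (its x axis) x 50 wide (y) x 50 high (z) mm, about 0.3 kg, paper tape along the middle of its top; tall_a and tall_b are alike. Rests flat with its own z axis up; frame at the centre, half-way up (25 mm above its underside).
- tall_b_centre (a point): tall plain cardboard carton, 144 long (its x axis) x 50 wide (y) x 50 high (z) mm, about 0.3 kg, paper tape along the middle of its top; tall_a and tall_b are alike. Rests flat with its own z axis up; frame at the centre, half-way up (25 mm above its underside).
- flat_a_centre (a point): flat plain cardboard carton, 144 long (its x axis) x 56 wide (y) x 28 high (z) mm, about 0.2 kg, no tape, dark thumb notch at one end of its top; flat_a and flat_b are alike. Rests flat with its own z axis up; frame at the centre, half-way up (14 mm above its underside).
- flat_b_centre (a point): flat plain cardboard carton, 144 long (its x axis) x 56 wide (y) x 28 high (z) mm, about 0.2 kg, no tape, dark thumb notch at one end of its top; flat_a and flat_b are alike. Rests flat with its own z axis up; frame at the centre, half-way up (14 mm above its underside).
- tin_centre (a point): the tall ink tin with the yellow lid, upright, 70 mm in diameter, 63 mm high (grasp round its 68 mm body), about 0.3 kg; this point is its centre, 31.5 mm above its underside.
- low_tin_centre (a point): bystander: a lower ink tin without a yellow lid, 68 mm in diameter, 47 mm high, loose; this point is its centre.
- jar_centre (a point): bystander: glass jar of thinned ink, 66 mm in diameter, 82 mm high, loose; this point is its centre.
There are look-alikes about, which are no part of the job. Leave any blue or pink look-alike of the part that bears tin_centre alone.

How it is judged (in metres and radians):
On the way, in this order (a step that is already met when the one before it is completed fails the run):
1. both tall cartons lie lengthwise on the deck boards, one on each ((((y of tall_a_centre in the frame of pallet between 0.029 and 0.059 m and x of tall_a_centre in the frame of pallet between -0.015 and 0.015 m and z of tall_a_centre in the frame of pallet between 0.039 and 0.051 m and angle between the x axis of tall_a_centre and the x axis of pallet, either way round below 0.17 rad and angle between tall_a_centre's own z axis and vertical below 0.1 rad) and (y of tall_b_centre in the frame of pallet between -0.059 and -0.029 m and x of tall_b_centre in the frame of pallet between -0.015 and 0.015 m and z of tall_b_centre in the frame of pallet between 0.039 and 0.051 m and angle between the x axis of tall_b_centre and the x axis of pallet, either way round below 0.17 rad and angle between tall_b_centre's own z axis and vertical below 0.1 rad)) or ((y of tall_a_centre in the frame of pallet between -0.059 and -0.029 m and x of tall_a_centre in the frame of pallet between -0.015 and 0.015 m and z of tall_a_centre in the frame of pallet between 0.039 and 0.051 m and angle between the x axis of tall_a_centre and the x axis of pallet, either way round below 0.17 rad and angle between tall_a_centre's own z axis and vertical below 0.1 rad) and (y of tall_b_centre in the frame of pallet between 0.029 and 0.059 m and x of tall_b_centre in the frame of pallet between -0.015 and 0.015 m and z of tall_b_centre in the frame of pallet between 0.039 and 0.051 m and angle between the x axis of tall_b_centre and the x axis of pallet, either way round below 0.17 rad and angle between tall_b_centre's own z axis and vertical below 0.1 rad)))), for 0.2 s.
2. both flat cartons lie crosswise on the tall ones, side by side ((((y of tall_a_centre in the frame of pallet between 0.029 and 0.059 m and x of tall_a_centre in the frame of pallet between -0.015 and 0.015 m and z of tall_a_centre in the frame of pallet between 0.039 and 0.051 m and angle between the x axis of tall_a_centre and the x axis of pallet, either way round below 0.17 rad and angle between tall_a_centre's own z axis and vertical below 0.1 rad) and (y of tall_b_centre in the frame of pallet between -0.059 and -0.029 m and x of tall_b_centre in the frame of pallet between -0.015 and 0.015 m and z of tall_b_centre in the frame of pallet between 0.039 and 0.051 m and angle between the x axis of tall_b_centre and the x axis of pallet, either way round below 0.17 rad and angle between tall_b_centre's own z axis and vertical below 0.1 rad)) or ((y of tall_a_centre in the frame of pallet between -0.059 and -0.029 m and x of tall_a_centre in the frame of pallet between -0.015 and 0.015 m and z of tall_a_centre in the frame of pallet between 0.039 and 0.051 m and angle between the x axis of tall_a_centre and the x axis of pallet, either way round below 0.17 rad and angle between tall_a_centre's own z axis and vertical below 0.1 rad) and (y of tall_b_centre in the frame of pallet between 0.029 and 0.059 m and x of tall_b_centre in the frame of pallet between -0.015 and 0.015 m and z of tall_b_centre in the frame of pallet between 0.039 and 0.051 m and angle between the x axis of tall_b_centre and the x axis of pallet, either way round below 0.17 rad and angle between tall_b_centre's own z axis and vertical below 0.1 rad))) and (((x of flat_a_centre in the frame of pallet between 0.029 and 0.059 m and y of flat_a_centre in the frame of pallet between -0.015 and 0.015 m and z of flat_a_centre in the frame of pallet between 0.078 and 0.09 m and angle between the x axis of flat_a_centre and the y axis of pallet, either way round below 0.17 rad and angle between flat_a_centre's own z axis and vertical below 0.1 rad) and (x of flat_b_centre in the frame of pallet between -0.059 and -0.029 m and y of flat_b_centre in the frame of pallet between -0.015 and 0.015 m and z of flat_b_centre in the frame of pallet between 0.078 and 0.09 m and angle between the x axis of flat_b_centre and the y axis of pallet, either way round below 0.17 rad and angle between flat_b_centre's own z axis and vertical below 0.1 rad)) or ((x of flat_a_centre in the frame of pallet between -0.059 and -0.029 m and y of flat_a_centre in the frame of pallet between -0.015 and 0.015 m and z of flat_a_centre in the frame of pallet between 0.078 and 0.09 m and angle between the x axis of flat_a_centre and the y axis of pallet, either way round below 0.17 rad and angle between flat_a_centre's own z axis and vertical below 0.1 rad) and (x of flat_b_centre in the frame of pallet between 0.029 and 0.059 m and y of flat_b_centre in the frame of pallet between -0.015 and 0.015 m and z of flat_b_centre in the frame of pallet between 0.078 and 0.09 m and angle between the x axis of flat_b_centre and the y axis of pallet, either way round below 0.17 rad and angle between flat_b_centre's own z axis and vertical below 0.1 rad)))), for 0.2 s.
At the end, for the whole second after the job is handed in: Tall cartons lengthwise, one centred on each deck board; flat cartons crosswise on them, centres 44 mm either side of the pallet's middle; tin upright in the middle on both flats: each within 15 mm along x and y of the pallet, 6 mm in height, cartons within 10 degrees; all at rest (all of step 2 and x of tin_centre in the frame of pallet between -0.015 and 0.015 m and y of tin_centre in the frame of pallet between -0.015 and 0.015 m and z of tin_centre in the frame of pallet between 0.1235 and 0.1355 m and angle between tin_centre's own z axis and vertical below 0.1 rad and linear speed of each of tall_a, tall_b, flat_a, flat_b, tin below 0.02 m/s); the robot touches nothing.
It fails at once if the lower tin or the jar is moved by more than 25 mm (distance of any of low_tin_centre, jar_centre from where it was at the start of the episode above 0.025 m).
It also fails if it takes over 131 s, if anything falls off the work surface, if the arm or the gripper's body presses on something with over 40 N, if the wrist force passes 120 N, or if a joint passes its speed limit or range.

## Working session

There is one attempt and no reset: what is moved stays moved. The work goes in short steps, Python scripts to look and compute and a shell command to move; the robot and the scene stay as the last step left them, time stands still between calls to the robot, and variables do not carry over. Pictures are saved under pics/ and viewed, about 12 in all and at most 16, crops included, and the job is handed in when it is done.

```bash
ls; mkdir -p pics
python3 - <<'E'
from workcell import manip
import cv2
print(manip.sense())
for n in("top","scene","wrist"):
    print(n,manip.calibration(n))
    cv2.imwrite(f"pics/{n}0.png",manip.read_camera(n))
E
```

```text
pics
{'time_s': 0.0, 'qpos': array([-1.15901801e+00,  2.13354415e-01, -3.50238768e-02,  1.32348272e+00,
        1.38861233e-05,  1.57076760e+00]), 'joint_vel': array([-0.00023704,  0.00253147, -0.00025972, -0.00076704,  0.00044273,
       -0.00022803]), 'joint_torque': array([-3.40062325e-03, -6.86171651e+01,  4.87115693e+01,  1.79005461e-02,
       -2.27961286e-04,  7.14035167e-06]), 'tcp_pos': array([ 199.99717123, -457.91349503,  230.83099918]), 'eef_rot': array([ 0.90134028,  1.37723515, -0.900362  ]), 'wrist_force': array([-0.39154659,  0.52717359, -0.63499459]), 'ft_torque': array([ 0.00408533, -0.00160999, -0.01175689]), 'gripper_width': 85.67981736460459}
top {'K': array([[483.38434696,   0.        , 269.49488068],
       [  0.        , 483.38434696, 212.41597118],
       [  0.        ,   0.        ,   1.        ]]), 'position': array([ 390.53729282,   -8.52248139, 1633.41304919]), 'attitude': array([ 0.06061367, -0.05690947, -1.59965502])}
scene {'K': array([[492.18814176,   0.        , 279.83831543],
       [  0.        , 492.18814176, 205.45794057],
       [  0.        ,   0.        ,   1.        ]]), 'position': array([ -256.4023758, -1179.4936795,   880.687798 ]), 'attitude': array([ 1.01045079, -0.29972539, -0.55309474])}
wrist {'K': array([[301.47698858,   0.        , 282.00519945],
       [  0.        , 301.47698858, 204.69192566],
       [  0.        ,   0.        ,   1.        ]]), 'T_tool_cam': array([[-6.01371624e-04,  3.08231430e-01, -9.51311213e-01,
        -1.42945677e+02],
       [ 1.02115134e-03,  9.51311078e-01,  3.08230741e-01,
         7.98816189e+01],
       [ 9.99999298e-01, -7.86071497e-04, -8.86842425e-04,
         2.63076793e-01],
       [ 0.00000000e+00,  0.00000000e+00,  0.00000000e+00,
         1.00000000e+00]])}
```

View pics/top0.png

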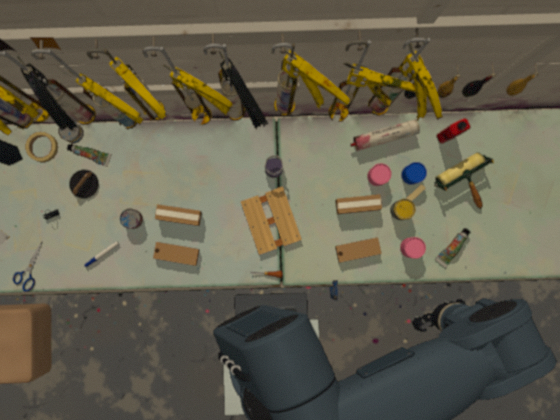

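View pics/scene0.png

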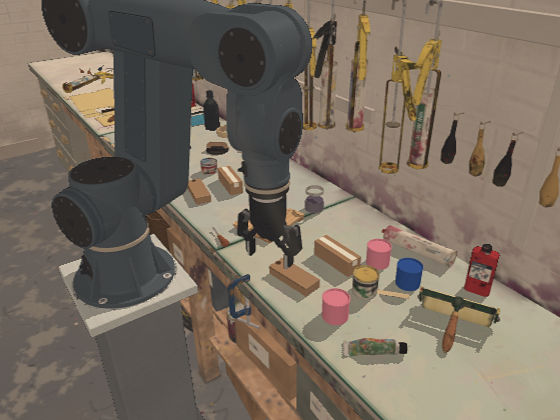

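```bash
cat > h.py <<'E'
import numpy as np, cv2
from scipy.spatial.transform import Rotation as R
from workcell import manip
def cam(name,s=None):
    c=manip.calibration(name)
    if name!="wrist": return c["K"],R.from_rotvec(c["attitude"]).as_matrix(),c["position"]
    s=s or manip.sense(); Rt=R.from_rotvec(s["eef_rot"]).as_matrix(); T=c["T_tool_cam"]
    return c["K"],Rt@T[:3,:3],s["tcp_pos"]+Rt@T[:3,3]
def back(C,px,z):
    K,Rc,p=C; px=np.atleast_2d(np.asarray(px,float))
    d=np.c_[(px[:,0]-K[0,2])/K[0,0],-(px[:,1]-K[1,2])/K[1,1],-np.ones(len(px))]@Rc.T
    return p+d*((z-p[2])/d[:,2])[:,None]
def proj(C,P):
    K,Rc,p=C; q=(np.atleast_2d(P)-p)@Rc
    return np.c_[K[0,2]+K[0,0]*q[:,0]/-q[:,2],K[1,2]+K[1,1]*q[:,1]/q[:,2]]
E
python3 - <<'E'
from h import *
C=cam("top"); im=cv2.imread("pics/top0.png")
cv2.imwrite("pics/crop1.png",cv2.resize(im[150:280,110:440],(792,312),interpolation=cv2.INTER_CUBIC))
for n,px,z in[("tallL",(178,215),50),("tallR",(359,205),50),("flatL",(177,254),28),("flatR",(358,250),28),("tin",(403,210),63),("low",(131,218),47),("jar",(273,166),82),("pal",(270,222),20),("pinkA",(380,174),63),("blue",(415,173),63),("pinkB",(413,248),63)]:
    print(n,back(C,px,z).round(0))
E
```

```text
tallL [[509. 294.  50.]]
tallR [[ 524. -301.   50.]]
flatL [[382. 304.  28.]]
flatR [[ 377. -296.   28.]]
tin [[ 503. -441.   63.]]
low [[504. 450.  47.]]
jar [[657. -22.  82.]]
pal [[479.  -7.  20.]]
pinkA [[ 623. -372.   63.]]
blue [[ 623. -487.   63.]]
pinkB [[ 379. -467.   63.]]
```

View pics/crop1.png

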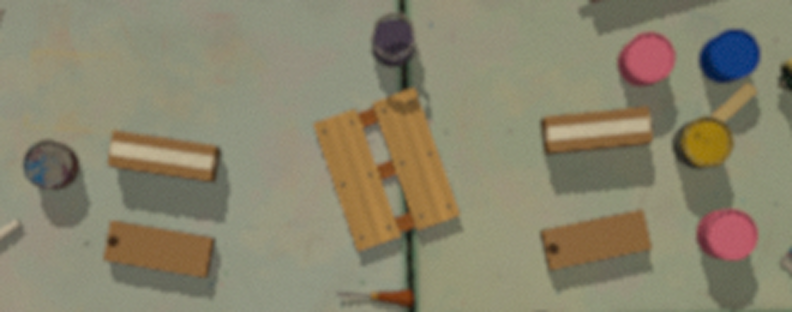

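```bash
cat >> h.py <<'E'
def state():
    s=manip.sense(); M=R.from_rotvec(s["eef_rot"]).as_matrix(); return s,s["tcp_pos"],M
def go(x,y,z,yaw=None):
    "print what is needed; yaw = wanted world direction (deg) of jaw axis, mod 180"
    s,p,M=state(); d=M.T@(np.array([x,y,z])-p)/50
    print("t",s["time_s"],"tcp",p.round(1),"w",round(s["gripper_width"],1),"q6",s["qpos"][5].round(2),"F",s["wrist_force"].round(1))
    print("now jaw yaw",np.degrees(np.arctan2(M[1,2],M[0,2])).round(2),"tilt",M[2].round(3))
    print("shift units now",d.round(3))
    if yaw is not None:
        j=np.degrees(np.arctan2(M[1,2],M[0,2])); dy=(yaw-j+90)%180-90
        # upright goal
        a=np.radians(j+dy); G=np.c_[[0,0,-1],np.cross([np.cos(a),np.sin(a),0],[0,0,-1]),[np.cos(a),np.sin(a),0]]
        print("turn units (rotvec tool)",(np.degrees(R.from_matrix(M.T@G).as_rotvec())/4).round(2),"shift after turn",(G.T@(np.array([x,y,z])-p)/50).round(3))
E
python3 - <<'E'
from h import *
s,p,M=state(); print(M.round(3))
q=lambda c:[(110+(a+.5)/2.4-.5,150+(b+.5)/2.4-.5) for a,b in c]
C=cam("top")
P=back(C,q([(316,123),(362,250),(458,215),(412,92)]),20); print(P.round(0),P.mean(0))
print(manip.calibration("wrist")["T_tool_cam"][:3,:3]@[0,0,-1])
go(524,-301,231,5)
E
```

```text
[[-0.     0.916  0.4  ]
 [ 0.001  0.4   -0.916]
 [-1.     0.    -0.001]]
[[ 552.   87.   20.]
 [ 374.   27.   20.]
 [ 418. -107.   20.]
 [ 592.  -49.   20.]] [484.03409298 -10.54039228  20.        ]
[ 9.51311261e-01 -3.08230592e-01  8.86865546e-04]
t 0.15 tcp [ 200.  -458.   230.9] w 85.6 q6 1.57 F [ 0.4 -0.4  0.3]
now jaw yaw -66.4 tilt [-1.     0.    -0.001]
shift units now [-1.000e-03  7.194e+00 -2.830e-01]
turn units (rotvec tool) [-1.785e+01 -1.000e-02 -1.000e-02] shift after turn [-1.000e-03  2.563e+00  6.728e+00]
```

View pics/wrist0.png

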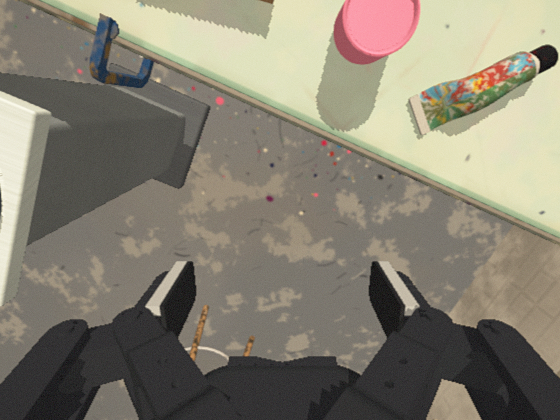

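```bash
python3 -m creep '[[[0,0.9,-0.035],[0,0,0],0],[[0,0.9,-0.035],[0,0,0],0],[[0,0.9,-0.035],[0,0,0],0],[[0,0.9,-0.035],[0,0,0],0],[[0,0.9,-0.035],[0,0,0],0],[[0,0.9,-0.035],[0,0,0],0],[[0,0.9,-0.035],[0,0,0],0],[[0,0.9,-0.035],[0,0,0],0],[[0,0,0],[-1,0,0],0],[[0,0,0],[-1,0,0],0],[[0,0,0],[-1,0,0],0],[[0,0,0],[-1,0,0],0],[[0,0,0],[-1,0,0],0],[[0,0,0],[-1,0,0],0],[[0,0,0],[-1,0,0],0],[[0,0,0],[-1,0,0],0],[[0,0,0],[0,0,0],0]]'
cat >> h.py <<'E'
def snap(name):
    s=manip.sense(); im=manip.read_camera("wrist"); cv2.imwrite(f"pics/{name}.png",im); return cam("wrist",s),im
E
python3 - <<'E'
from h import *
C,im=snap("w1"); np.savez("w1",K=C[0],R=C[1],p=C[2])
go(524,-301,231,5)
E
```

```text
time_s: 1.85
tcp_pos: [536.3, -292.4, 224.0]
eef_rot: [0.457, 1.533, -0.453]
wrist_force: [-0.3, -0.7, -0.2]
gripper_width: 85.6
t 1.9 tcp [ 536.3 -292.4  224.1] w 85.0 q6 1.65 F [ 0.2  0.5 -1.3]
now jaw yaw -33.37 tilt [-1.    -0.    -0.011]
shift units now [-0.138 -0.28  -0.113]
turn units (rotvec tool) [-9.59 -0.15 -0.05] shift after turn [-0.139 -0.15  -0.261]
```

View pics/w1.png

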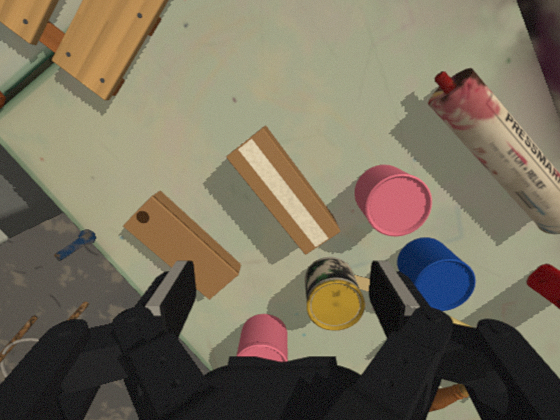

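```bash
cat >> h.py <<'E'
def tape(C,im,box,z=50,thr=(0,0,150),smax=70):
    x0,y0,x1,y1=box; h=cv2.cvtColor(im,cv2.COLOR_BGR2HSV)[y0:y1,x0:x1]
    m=((h[...,1]<smax)&(h[...,2]>thr[2])&(h[...,0]<30)).astype(np.uint8)
    n,l,st,_=cv2.connectedComponentsWithStats(m); i=1+st[1:,4].argmax()
    c=max(cv2.findContours((l==i).astype(np.uint8),0,1)[0],key=cv2.contourArea)[:,0]+[x0,y0]
    b=back(C,c,z)[:,:2].astype(np.float32)
    (cx,cy),(w,hh),_=r=cv2.minAreaRect(b); bp=cv2.boxPoints(r); e=max((bp[1]-bp[0],bp[2]-bp[1]),key=np.linalg.norm)
    return np.round((cx,cy),1),np.round((w,hh),1),np.degrees(np.arctan2(e[1],e[0])).round(1)%180
def ln(C,quad,z):
    P=back(C,quad,z)[:,:2]; c=P.mean(0); d=np.roll(P,-1,0)-P
    e=d[np.linalg.norm(d,axis=1).argmax()]
    return c.round(1),np.linalg.norm(d,axis=1).round(1),np.degrees(np.arctan2(e[1],e[0])).round(1)%180
E
python3 - <<'E'
from h import *
d=np.load("w1.npz"); C=(d["K"],d["R"],d["p"]); im=cv2.imread("pics/w1.png")
print("tape",tape(C,im,(220,115,350,260)))
print("tallR quad",ln(C,[(246,147),(246.1,147),(316,247),(316.1,247)],50))
print("flatR",ln(C,[(123,230),(153,196),(238,272),(207,298)],28))
print("tin",back(C,(335,302),63))
h=cv2.cvtColor(im,cv2.COLOR_BGR2HSV); m=cv2.inRange(h,(18,120,90),(32,255,255))[270:335,295:375]
c=max(cv2.findContours(m,0,1)[0],key=cv2.contourArea)[:,0]+[295,270]; b=back(C,c,63)[:,:2].astype(np.float32)
print("tin circ",cv2.minEnclosingCircle(b),cv2.fitEllipse(b))
E
```

```text
tape (array([ 581.1, -286.2]), array([86.3, 70.3]), np.float32(60.7))
tallR quad (array([ 526.8, -306.9]), array([1.000e-01, 1.377e+02, 1.000e-01, 1.379e+02]), np.float64(90.8))
flatR (array([ 380.6, -299.5]), array([ 60.8, 138.9,  57.9, 135.7]), np.float64(100.3))
tin [[ 511.65180251 -443.11653081   63.        ]]
tin circ ((509.5291748046875, -447.3548889160156), 35.44053268432617) ((509.4398498535156, -447.4222717285156), (67.2939453125, 69.60307312011719), 158.00025939941406)
```

Run:
```python
from h import *
d=np.load("w1.npz"); C=(d["K"],d["R"],d["p"]); im=cv2.imread("pics/w1.png")
h=cv2.cvtColor(im,cv2.COLOR_BGR2HSV)
for u,v in[(280,195),(260,165),(305,235),(200,140),(330,140),(258,185),(300,190),(160,230)]: print((u,v),h[v,u],im[v,u])
cv2.imwrite("pics/c2.png",cv2.resize(im[110:320,110:380],(771,600),interpolation=cv2.INTER_CUBIC))
```

```text
(280, 195) [ 21  60 216] [165 200 216]
(260, 165) [ 21  60 217] [166 201 217]
(305, 235) [ 16 129 154] [ 76 118 154]
(200, 140) [ 27  48 169] [137 166 169]
(330, 140) [ 30  48 164] [133 164 164]
(258, 185) [ 14 142 149] [ 66 106 149]
(300, 190) [ 16 133 148] [ 71 111 148]
(160, 230) [ 16 138 142] [ 65 106 142]
```

View pics/c2.png

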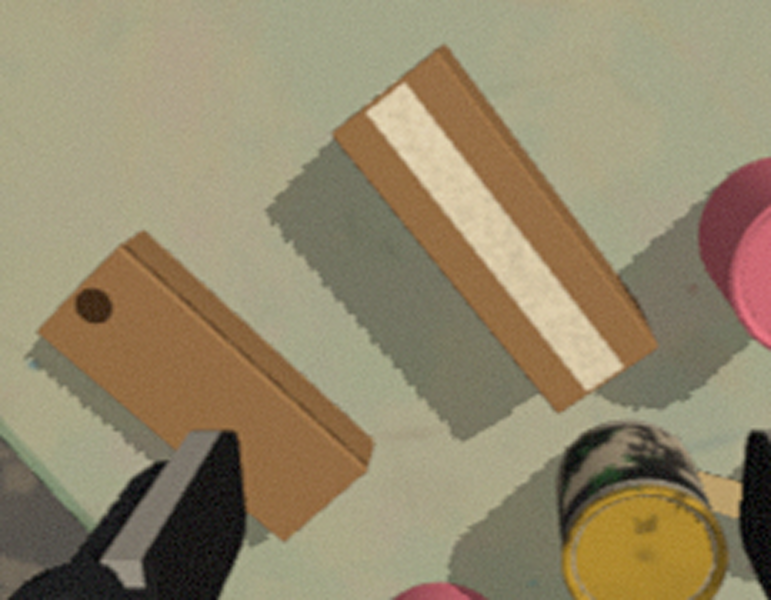

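Run:
```python
from h import *
d=np.load("w1.npz"); C=(d["K"],d["R"],d["p"]); im=cv2.imread("pics/w1.png")
print("tape",tape(C,im,(220,115,350,260),thr=(0,0,188)))
q=lambda c:[(110+(a+.5)/2.857-.5,110+(b+.5)/2.857-.5) for a,b in c]
print("flat",ln(C,q([(38,331),(124,245),(365,467),(285,540)]),28))
print("tall",ln(C,q([(335,132),(441,52),(655,345),(560,410)]),50))
# pallet corner seen: near end
print(back(C,[(106,101),(50,62)],20))
go(526,-306.5,231,2)
```

```text
tape (array([ 531.4, -304.3]), array([ 17.7, 139.3]), np.float32(93.9))
flat (array([ 381.8, -299.1]), array([ 56.7, 140. ,  54.6, 142.2]), np.float64(100.2))
tall (array([ 532.5, -303.8]), array([ 48.9, 140.1,  46.9, 141.8]), np.float64(93.9))
[[ 420.86113    -114.50372125   20.        ]
 [ 398.27958175  -53.17541942   20.        ]]
t 1.9 tcp [ 536.3 -292.4  224.1] w 85.0 q6 1.65 F [ 0.2  0.5 -1.3]
now jaw yaw -33.37 tilt [-1.    -0.    -0.011]
shift units now [-0.139 -0.35  -0.019]
turn units (rotvec tool) [-8.84 -0.15 -0.04] shift after turn [-0.139 -0.275 -0.216]
```

```bash
python3 -m creep '[[[0,0,0],[-1,0,0],0],[[0,0,0],[-1,0,0],0],[[0,0,0],[-1,0,0],0],[[0,0,0],[-1,0,0],0],[[0,0,0],[-1,0,0],0],[[0,0,0],[-1,0,0],0],[[0,0,0],[-1,0,0],0],[[0,0,0],[-1,0,0],0],[[0,0,0],[-1,0,0],0],[[0,0,0],[-0.3,0,0],0],[[0,-0.23,-0.09],[0,-0.1,0],0],[[0,0,0],[0,0,0],0]]'
python3 - <<'E'
from h import *
C,im=snap("w2");print(tape(C,im,(100,60,450,260),thr=(0,0,188)))
go(532,-304,90,3.9)
E
```

```text
time_s: 3.1
tcp_pos: [531.8, -304.7, 222.4]
eef_rot: [-0.044, 1.574, 0.056]
wrist_force: [0.1, 0.9, 0.3]
gripper_width: 85.5
(array([ 531. , -304.4]), array([ 17.3, 138.9]), np.float32(94.1))
t 3.15 tcp [ 532.  -304.   222.3] w 85.2 q6 0.98 F [-0.8  0.3  0.4]
now jaw yaw 3.68 tilt [-1.     0.008 -0.004]
shift units now [ 2.647 -0.021  0.011]
turn units (rotvec tool) [-0.05 -0.06 -0.12] shift after turn [2.647e+00 1.000e-03 1.000e-03]
```

```bash
python3 -m creep '[[[0.8,0,0],[0,0,0],0],[[0.8,0,0],[0,0,0],0],[[0.8,0,0],[0,0,0],0],[[0.8,0,0],[0,0,0],0],[[0.5,0,0],[0,0,0],0],[[0.3,0,0],[0,0,0],0],[[0,0,0],[0,0,0],0]]'
python3 -c "
from h import *
go(531.5,-304,13,4)"
```

```text
time_s: 3.85
tcp_pos: [531.6, -303.3, 16.4]
eef_rot: [-0.036, 1.571, 0.046]
wrist_force: [-0.4, 0.4, 0.4]
gripper_width: 85.4
t 3.85 tcp [ 531.6 -303.3   16.4] w 85.4 q6 1.0 F [-0.4  0.4  0.4]
now jaw yaw 2.97 tilt [-1.     0.007 -0.001]
shift units now [ 0.069 -0.013 -0.002]
turn units (rotvec tool) [-0.26 -0.01 -0.09] shift after turn [ 0.069 -0.013 -0.002]
```

```bash
python3 -m creep '[[[0,0,0],[-0.2,0,0],255],[[0,0,0],[0,0,0],255],[[0,0,0],[0,0,0],255],[[0,0,0],[0,0,0],255],[[0,0,0],[0,0,0],255],[[0,0,0],[0,0,0],255],[[0,0,0],[0,0,0],255],[[-0.4,0,0],[0,0,0],255],[[-0.8,0,0],[0,0,0],255],[[-0.8,0,0],[0,0,0],255],[[-0.8,0,0],[0,0,0],255],[[-0.8,0,0],[0,0,0],255],[[0,0,0],[0,0,0],255]]'
python3 -c "
from h import *
go(470,-50,200,-71.5)"
```

```text
time_s: 5.15
tcp_pos: [531.3, -304.3, 206.2]
eef_rot: [-0.046, 1.57, 0.056]
wrist_force: [0.6, -0.1, -3.4]
gripper_width: 49.3
t 5.15 tcp [ 531.3 -304.3  206.2] w 49.3 q6 0.98 F [ 0.6 -0.1 -3.4]
now jaw yaw 3.71 tilt [-1.     0.006  0.   ]
shift units now [ 0.155  5.154 -0.894]
turn units (rotvec tool) [18.8  -0.05 -0.08] shift after turn [ 0.124  0.451 -5.212]
```

Run:
```python
from h import *
C=cam("top"); im=cv2.imread("pics/top0.png"); h=cv2.cvtColor(im,cv2.COLOR_BGR2HSV)
m=cv2.inRange(h,(8,105,90),(25,255,255)); m[:, :238]=0; m[:,302:]=0; m[:193]=0; m[258:]=0
m=cv2.morphologyEx(m,cv2.MORPH_CLOSE,np.ones((9,9))); m=cv2.morphologyEx(m,cv2.MORPH_OPEN,np.ones((9,9)))
c=max(cv2.findContours(m,0,1)[0],key=cv2.contourArea)[:,0]
r=cv2.minAreaRect(back(C,c,20)[:,:2].astype(np.float32)); print(r, cv2.boxPoints(r))
d=np.load("w1.npz"); C=(d["K"],d["R"],d["p"]); im=cv2.imread("pics/w1.png"); h=cv2.cvtColor(im,cv2.COLOR_BGR2HSV)
m=cv2.inRange(h,(8,105,90),(25,255,255))[:110,:200]
E=[]
for v in range(5,90,5):
    u=np.flatnonzero(m[v]); E.append((u.max()+.5,v))
P=back(C,E,20)[:,:2]; vx,vy,x0,y0=cv2.fitLine(P.astype(np.float32),cv2.DIST_HUBER,0,.1,.1).ravel(); print("edge",np.degrees(np.arctan2(vy,vx)),x0,y0,E[::5])
```

```text
((484.5821838378906, -9.370704650878906), (188.38006591796875, 150.6687774658203), 17.17255401611328) [[ 372.34863    34.795624]
 [ 416.83368  -109.15633 ]
 [ 596.81573   -53.537033]
 [ 552.3307     90.41492 ]]
edge 18.255127 489.4698 -93.80975 [(np.float64(163.5), 5), (np.float64(149.5), 30), (np.float64(133.5), 55), (np.float64(117.5), 80)]
```

```bash
python3 -m creep '[[[0,0.84,-0.053],[0,0,0],255],[[0,0.84,-0.053],[0,0,0],255],[[0,0.84,-0.053],[0,0,0],255],[[0,0.84,-0.053],[0,0,0],255],[[0,0.84,-0.053],[0,0,0],255],[[0,0.84,-0.053],[0,0,0],255],[[0,0,0],[1,0,0],255],[[0,0,0],[1,0,0],255],[[0,0,0],[1,0,0],255],[[0,0,0],[1,0,0],255],[[0,0,0],[1,0,0],255],[[0,0,0],[1,0,0],255],[[0,0,0],[1,0,0],255],[[0,0,0],[1,0,0],255],[[0,0,0],[1,0,0],255],[[0,0,0],[1,0,0],255],[[0,0,0],[1,0,0],255],[[0,0,0],[1,0,0],255],[[0,0,0],[1,0,0],255],[[0,0,0],[1,0,0],255]]'
python3 -m creep '[[[0,0,0],[1,0,0],255],[[0,0,0],[1,0,0],255],[[0,0,0],[1,0,0],255],[[0,0,0],[1,0,0],255],[[0,0,0],[0,0,0],255]]'
python3 -c "
from h import *
go(499.2,-54.2,80,-72)"
```

```text
time_s: 7.15
tcp_pos: [491.5, -43.2, 193.0]
eef_rot: [0.744, 1.456, -0.743]
wrist_force: [-0.2, -0.0, -2.5]
gripper_width: 49.4
time_s: 7.65
tcp_pos: [489.6, -43.0, 189.1]
eef_rot: [0.964, 1.367, -0.971]
wrist_force: [-0.6, 0.7, -2.9]
gripper_width: 49.1
t 7.65 tcp [489.6 -43.  189.1] w 49.1 q6 2.72 F [-0.6  0.7 -2.9]
now jaw yaw -71.27 tilt [-1.    -0.015 -0.014]
shift units now [2.176 0.142 0.303]
turn units (rotvec tool) [ 0.18 -0.19  0.21] shift after turn [2.181 0.113 0.272]
```

```bash
python3 -m creep '[[[0,0.07,0.15],[-0.2,-0.2,0.2],255],[[0.4,0.07,0.15],[0,0,0],255],[[0.6,0,0],[0,0,0],255],[[0.6,0,0],[0,0,0],255],[[0.3,0,0],[0,0,0],255],[[0,0,0],[0,0,0],255],[[0,0,0],[0,0,0],255]]'
python3 -c "
from h import *
snap('w3')
go(499.2,-54.2,38,-72)"
```

```text
time_s: 8.35
tcp_pos: [503.4, -57.6, 90.1]
eef_rot: [0.94, 1.35, -0.94]
wrist_force: [1.0, -0.0, -3.2]
gripper_width: 49.2
t 8.4 tcp [503.5 -57.6  90.3] w 48.9 q6 2.67 F [ 0.1  0.9 -3.7]
now jaw yaw -69.45 tilt [-1.     0.005  0.006]
shift units now [ 1.045 -0.062 -0.1  ]
turn units (rotvec tool) [ 0.64  0.09 -0.07] shift after turn [ 1.046 -0.061 -0.091]
```

View pics/w3.png

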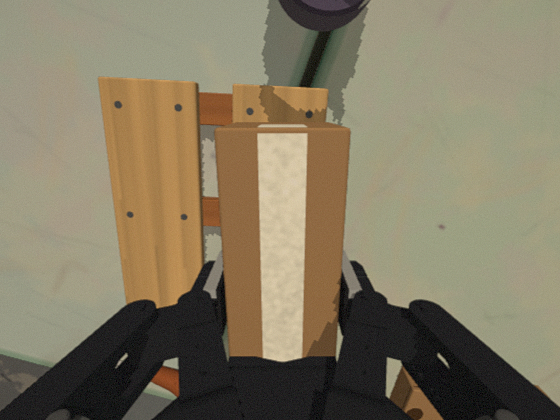

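Run:
```python
from h import *
C=cam("wrist"); P=back(C,[(99,77),(197,82),(233,85),(327,88),(125,305)],20)[:,:2]; print(P.round(1))
print(np.linalg.norm(np.diff(P,axis=0),axis=1).round(1), "far mid",(P[0]+P[3])/2, np.degrees(np.arctan2(*(P[0]-P[3])[::-1]))-90, np.degrees(np.arctan2(*(P[0]-P[4])[::-1])))
m=(P[0]+P[3])/2
for t in (18,18.5): a=np.radians(t); print(t, m-95*np.array([np.cos(a),np.sin(a)]))
```

```text
[[554.3  88.2]
 [573.9  27.6]
 [580.5   5. ]
 [600.6 -53.9]
 [387.   36.7]]
[ 63.7  23.6  62.2 232. ] far mid [577.45920883  17.1839083 ] 18.058109027872135 17.12971249493365
18 [487.10883978 -12.17270617]
18.5 [487.36846158 -12.96003406]
```

```bash
python3 -m creep '[[[0.3,-0.035,-0.09],[0.6,0,0],255],[[0.3,0,0],[0,0,0],255],[[0.2,0,0],[0,0,0],255],[[0.1,0,0],[0,0,0],255],[[0.05,0,0],[0,0,0],255],[[0,0,0],[0,0,0],255]]'
python3 -c "
from h import *
go(500.6,-54.1,37,-72)"
```

```text
time_s: 9.0
tcp_pos: [505.0, -54.9, 46.5]
eef_rot: [0.973, 1.326, -0.965]
wrist_force: [0.7, 0.5, -2.4]
gripper_width: 49.5
t 9.0 tcp [505.  -54.9  46.5] w 49.5 q6 2.72 F [ 0.7  0.5 -2.4]
now jaw yaw -71.76 tilt [-1.     0.014  0.01 ]
shift units now [ 0.189 -0.081 -0.045]
turn units (rotvec tool) [ 0.06  0.15 -0.19] shift after turn [ 0.191 -0.078 -0.043]
```

```bash
python3 -m creep '[[[0.05,-0.08,-0.04],[0,0.15,-0.19],255],[[0.06,0,0],[0,0,0],255],[[0.05,0,0],[0,0,0],255],[[0.03,0,0],[0,0,0],255],[[0,0,0],[0,0,0],255]]'
python3 -c "
from h import *
go(500.6,-54.1,37,-72)"
```

```text
time_s: 9.5
tcp_pos: [501.3, -54.4, 39.0]
eef_rot: [0.972, 1.342, -0.97]
wrist_force: [-0.1, 0.4, -3.2]
gripper_width: 49.2
t 9.5 tcp [501.3 -54.4  39. ] w 49.2 q6 2.71 F [-0.1  0.4 -3.2]
now jaw yaw -71.75 tilt [-1.     0.002 -0.   ]
shift units now [ 0.039 -0.012 -0.011]
turn units (rotvec tool) [ 0.06 -0.   -0.03] shift after turn [ 0.039 -0.012 -0.011]
```

```bash
python3 -m creep '[[[0.04,0,0],[0,0,0],255],[[0.02,0,0],[0,0,0],255],[[0,0,0],[0,0,0],255],[[0,0,0],[0,0,0],55],[[0,0,0],[0,0,0],55],[[0,0,0],[0,0,0],55],[[0,0,0],[0,0,0],55],[[-0.3,0,0],[0,0,0],55],[[-0.8,0,0],[0,0,0],55],[[-0.8,0,0],[0,0,0],55],[[-0.8,0,0],[0,0,0],0],[[-0.8,0,0],[0,0,0],0],[[0,0,0],[0,0,0],0]]'
python3 - <<'E'
from h import *
C,im=snap("w4"); np.savez("w4",K=C[0],R=C[1],p=C[2]); print(tape(C,im,(150,60,450,260),z=70,thr=(0,0,188)))
go(509,294,220,-10)
E
```

```text
time_s: 10.8
tcp_pos: [499.7, -54.4, 219.0]
eef_rot: [0.972, 1.343, -0.97]
wrist_force: [-0.5, 0.1, -1.0]
gripper_width: 85.1
(array([502.7, -54.5]), array([138.8,  17.2]), np.float32(18.2))
t 10.85 tcp [499.  -54.3 216.6] w 85.4 q6 2.71 F [ 1.   0.  -0.4]
now jaw yaw -71.75 tilt [-1.    -0.001 -0.001]
shift units now [-0.062  2.372 -6.554]
turn units (rotvec tool) [-1.544e+01 -3.000e-02  1.000e-02] shift after turn [-0.068  6.895 -1.013]
```

View pics/w4.png

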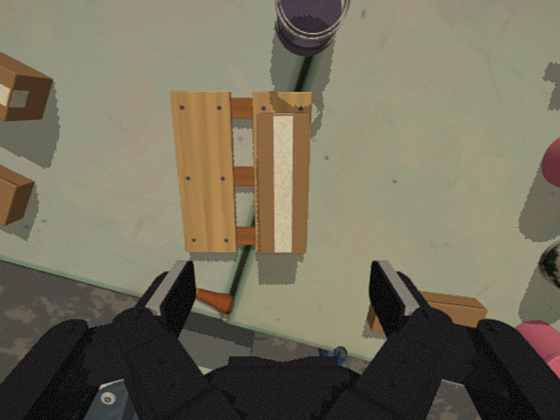

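```bash
python3 -m creep '[[[0,0.33,-0.91],[0,0,0],0],[[0,0.33,-0.91],[0,0,0],0],[[0,0.33,-0.91],[0,0,0],0],[[0,0.33,-0.91],[0,0,0],0],[[0,0.33,-0.91],[0,0,0],0],[[0,0.33,-0.91],[0,0,0],0],[[0,0.33,-0.91],[0,0,0],0],[[0,0,0],[-1,0,0],0],[[0,0,0],[-1,0,0],0],[[0,0,0],[-1,0,0],0],[[0,0,0],[-1,0,0],0],[[0,0,0],[-1,0,0],0],[[0,0,0],[-1,0,0],0],[[0,0,0],[-1,0,0],0],[[0,0,0],[-1,0,0],0],[[0,0,0],[-1,0,0],0],[[0,0,0],[-1,0,0],0],[[0,0,0],[-1,0,0],0],[[0,0,0],[-1,0,0],0]]'
python3 -m creep '[[[0,0,0],[-1,0,0],0],[[0,0,0],[-1,0,0],0],[[0,0,0],[-1,0,0],0],[[0,0,0],[0,0,0],0]]'
python3 - <<'E'
from h import *
d=np.load("w4.npz"); C=(d["K"],d["R"],d["p"]); P=back(C,[(171,92),(231,92),(236,251),(186,252)],20)[:,:2]; print(P.round(1),P.mean(0))
C,im=snap("w5"); np.savez("w5",K=C[0],R=C[1],p=C[2]); print(tape(C,im,(100,60,450,260),z=50,thr=(0,0,188)))
go(509,294,220,-10)
E
```

```text
time_s: 12.75
tcp_pos: [517.5, 241.5, 191.5]
eef_rot: [0.247, 1.615, -0.212]
wrist_force: [-0.2, -0.1, -0.8]
gripper_width: 85.0
time_s: 13.15
tcp_pos: [515.5, 240.6, 185.7]
eef_rot: [0.076, 1.63, -0.036]
wrist_force: [-0.5, -0.0, -0.6]
gripper_width: 85.5
[[553.3  87.2]
 [573.3  26.7]
 [394.7 -28.8]
 [373.7  30.4]] [473.75105192  28.86509387]
(array([513. , 294.2]), array([135.8,  17.4]), np.float32(80.0))
t 13.2 tcp [515.4 240.5 185.6] w 85.6 q6 2.05 F [-0.1 -0.2 -0.5]
now jaw yaw -4.15 tilt [-0.998  0.022 -0.062]
shift units now [-0.651  1.072 -0.247]
turn units (rotvec tool) [ 1.45 -0.9  -0.28] shift after turn [-0.689  1.031 -0.312]
```

View pics/w5.png

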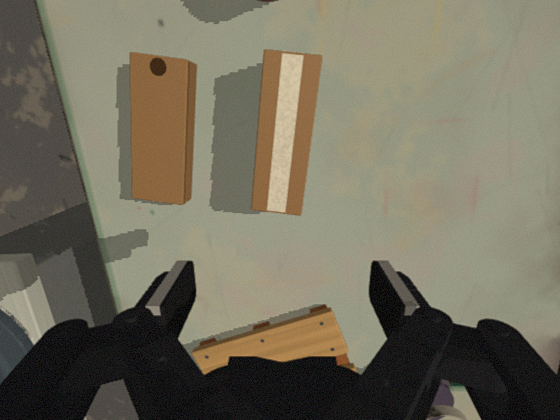

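```bash
python3 -m creep '[[[0,0,0],[0.7,-0.45,-0.14],0],[[0,0,0],[0.7,-0.45,-0.14],0],[[0,0.33,-0.08],[0,0,0],0],[[0,0.33,-0.08],[0,0,0],0],[[0,0.33,-0.07],[0,0,0],0],[[0,0,0],[0,0,0],0],[[0,0,0],[0,0,0],0]]'
python3 - <<'E'
from h import *
C,im=snap("w6"); np.savez("w6",K=C[0],R=C[1],p=C[2]); print(tape(C,im,(100,60,450,260),z=50,thr=(0,0,188)))
go(513,294,16,-10)
E
```

```text
time_s: 13.9
tcp_pos: [511.8, 292.4, 181.3]
eef_rot: [0.146, 1.568, -0.153]
wrist_force: [-0.0, -0.7, 0.2]
gripper_width: 85.4
(array([513.4, 296.4]), array([138.8,  17.4]), np.float32(79.9))
t 13.95 tcp [511.8 292.2 181.3] w 85.1 q6 2.28 F [-0.1 -0.2  0.5]
now jaw yaw -10.91 tilt [-1.    -0.004 -0.002]
shift units now [3.305 0.053 0.022]
turn units (rotvec tool) [-0.23 -0.02  0.06] shift after turn [3.305 0.039 0.017]
```

```bash
python3 -m creep '[[[0.4,0.07,0.02],[-0.2,0,0],0],[[0.8,0,0],[0,0,0],0],[[0.8,0,0],[0,0,0],0],[[0.6,0,0],[0,0,0],0],[[0.4,0,0],[0,0,0],0],[[0.18,0,0],[0,0,0],0],[[0,0,0],[0,0,0],0]]'
python3 -c "
from h import *
go(513,295.5,16,-10)"
```

```text
time_s: 14.65
tcp_pos: [514.9, 291.9, 17.9]
eef_rot: [0.141, 1.566, -0.145]
wrist_force: [-0.7, 0.6, 1.2]
gripper_width: 85.6
t 14.65 tcp [514.9 291.9  17.9] w 85.6 q6 2.27 F [-0.7  0.6  1.2]
now jaw yaw -10.44 tilt [-1.    -0.003  0.001]
shift units now [ 0.038  0.064 -0.051]
turn units (rotvec tool) [-0.11  0.01  0.04] shift after turn [ 0.039  0.064 -0.051]
```

Adjust, close, lift, then compute the transfer.

```bash
python3 -m creep '[[[0.03,0.07,-0.04],[0,0,0],0],[[0,0,0],[0,0,0],255],[[0,0,0],[0,0,0],255],[[0,0,0],[0,0,0],255],[[0,0,0],[0,0,0],255],[[0,0,0],[0,0,0],255],[[0,0,0],[0,0,0],255],[[0,0,0],[0,0,0],255],[[-0.4,0,0],[0,0,0],255],[[-0.8,0,0],[0,0,0],255],[[-0.8,0,0],[0,0,0],255],[[-0.8,0,0],[0,0,0],255],[[-0.8,0,0],[0,0,0],255],[[0,0,0],[0,0,0],255]]'
python3 -c "
from h import *
go(473.5,29.4,210,-72)"
```

```text
time_s: 16.05
tcp_pos: [513.1, 296.0, 205.7]
eef_rot: [0.142, 1.565, -0.146]
wrist_force: [1.5, 0.2, -2.6]
gripper_width: 49.1
t 16.05 tcp [513.1 296.  205.7] w 49.1 q6 2.28 F [ 1.5  0.2 -2.6]
now jaw yaw -10.48 tilt [-1.    -0.002  0.001]
shift units now [-0.072 -5.388  0.19 ]
turn units (rotvec tool) [15.38  0.04  0.02] shift after turn [-0.086 -2.402  4.826]
```

```bash
python3 -m creep '[[[-0.04,-0.74,0.027],[0,0,0],255],[[-0.04,-0.74,0.027],[0,0,0],255],[[-0.04,-0.74,0.027],[0,0,0],255],[[-0.04,-0.74,0.027],[0,0,0],255],[[-0.04,-0.74,0.027],[0,0,0],255],[[-0.04,-0.74,0.027],[0,0,0],255],[[-0.04,-0.74,0.027],[0,0,0],255],[[0,0,0],[1,0,0],255],[[0,0,0],[1,0,0],255],[[0,0,0],[1,0,0],255],[[0,0,0],[1,0,0],255],[[0,0,0],[1,0,0],255],[[0,0,0],[1,0,0],255],[[0,0,0],[1,0,0],255],[[0,0,0],[1,0,0],255],[[0,0,0],[1,0,0],255],[[0,0,0],[1,0,0],255],[[0,0,0],[1,0,0],255],[[0,0,0],[1,0,0],255],[[0,0,0],[1,0,0],255]]'
python3 -m creep '[[[0,0,0],[1,0,0],255],[[0,0,0],[1,0,0],255],[[0,0,0],[0,0,0],255]]'
python3 -c "
from h import *
go(473.5,29.4,90,-72)"
```

```text
time_s: 18.05
tcp_pos: [467.7, 28.8, 205.5]
eef_rot: [0.868, 1.397, -0.887]
wrist_force: [-0.2, -0.3, -3.3]
gripper_width: 49.2
time_s: 18.35
tcp_pos: [466.6, 28.7, 203.1]
eef_rot: [0.978, 1.346, -1.001]
wrist_force: [-0.3, -0.1, -2.2]
gripper_width: 48.8
t 18.35 tcp [466.6  28.7 203.1] w 48.8 q6 2.91 F [-0.3 -0.1 -2.2]
now jaw yaw -73.0 tilt [-1.    -0.018 -0.001]
shift units now [2.259 0.176 0.027]
turn units (rotvec tool) [-0.25 -0.01  0.25] shift after turn [2.262 0.136 0.029]
```

```bash
python3 -m creep '[[[0.4,0.1,0.02],[-0.25,0,0.25],255],[[0.6,0,0],[0,0,0],255],[[0.6,0,0],[0,0,0],255],[[0.5,0,0],[0,0,0],255],[[0.3,0,0],[0,0,0],255],[[0.1,0,0],[0,0,0],255],[[0,0,0],[0,0,0],255]]'
python3 -c "
from h import *
go(473.5,29.4,37,-72)"
```

```text
time_s: 19.05
tcp_pos: [470.0, 29.0, 71.3]
eef_rot: [0.963, 1.349, -0.963]
wrist_force: [0.5, -0.5, -2.3]
gripper_width: 48.9
t 19.05 tcp [470.   29.   71.3] w 48.9 q6 2.87 F [ 0.5 -0.5 -2.3]
now jaw yaw -71.08 tilt [-1.    -0.001 -0.001]
shift units now [0.687 0.069 0.016]
turn units (rotvec tool) [ 0.23 -0.01  0.01] shift after turn [0.687 0.068 0.014]
```

```bash
python3 -m creep '[[[0.2,0.06,0.015],[0.2,0,0],255],[[0.2,0,0],[0,0,0],255],[[0.15,0,0],[0,0,0],255],[[0.06,0,0],[0,0,0],255],[[0.03,0,0],[0,0,0],255],[[0,0,0],[0,0,0],255]]'
python3 -c "
from h import *
go(473.5,29.4,36.5,-72)"
```

```text
time_s: 19.65
tcp_pos: [475.5, 29.6, 40.3]
eef_rot: [0.975, 1.34, -0.97]
wrist_force: [-0.3, -0.3, -3.4]
gripper_width: 49.3
t 19.65 tcp [475.5  29.6  40.3] w 49.3 q6 2.89 F [-0.3 -0.3 -3.4]
now jaw yaw -71.85 tilt [-1.     0.004  0.   ]
shift units now [ 0.076 -0.039 -0.009]
turn units (rotvec tool) [ 0.04  0.   -0.06] shift after turn [ 0.076 -0.038 -0.009]
```

```bash
python3 -m creep '[[[0.05,-0.03,0],[0,0,0],255],[[0.03,0,0],[0,0,0],255],[[0.01,0,0],[0,0,0],255],[[0,0,0],[0,0,0],255],[[0,0,0],[0,0,0],55],[[0,0,0],[0,0,0],55],[[0,0,0],[0,0,0],55],[[0,0,0],[0,0,0],55],[[-0.3,0,0],[0,0,0],55],[[-0.8,0,0],[0,0,0],55],[[-0.8,0,0],[0,0,0],55],[[-0.8,0,0],[0,0,0],0],[[-0.8,0,0],[0,0,0],0],[[0,0,0],[0,0,0],0]]'
python3 - <<'E'
from h import *
C,im=snap("w7"); np.savez("w7",K=C[0],R=C[1],p=C[2])
print("L",tape(C,im,(200,60,330,262),z=70,thr=(0,0,188)),"R",tape(C,im,(330,60,450,262),z=70,thr=(0,0,188)))
d=np.load("w6.npz"); 
print("flatL w5",[ln(tuple(np.load("w5.npz")[k] for k in "KRp"),[(130,52),(190,60),(185,204),(131,198)],28)])
go(385,303,220,-10)
E
```

```text
time_s: 21.05
tcp_pos: [473.0, 29.0, 220.7]
eef_rot: [0.976, 1.338, -0.967]
wrist_force: [0.5, 0.0, -0.9]
gripper_width: 85.2
L (array([475.,  29.]), array([138.7,  17.5]), np.float32(18.2)) R (array([502.6, -54.8]), array([138.8,  17.5]), np.float32(18.2))
flatL w5 [(array([387.3, 307.1]), array([ 57.1, 141.5,  59. , 143.5]), np.float64(78.0))]
t 21.1 tcp [472.3  29.  218.4] w 85.2 q6 2.88 F [-0.2  0.  -0.8]
now jaw yaw -71.81 tilt [-1.     0.005 -0.   ]
shift units now [-0.03   0.053 -5.752]
turn units (rotvec tool) [-15.45   0.03  -0.06] shift after turn [-0.033  5.094 -2.671]
```

View pics/w7.png

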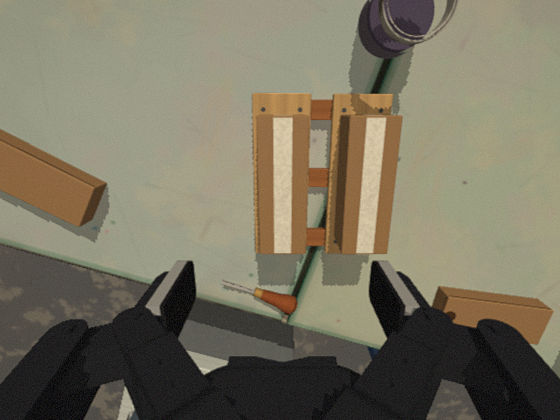

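```bash
python3 -m creep '[[[-0.06,0,-0.78],[0,0,0],0],[[-0.06,0,-0.78],[0,0,0],0],[[-0.06,0,-0.78],[0,0,0],0],[[-0.06,0,-0.78],[0,0,0],0],[[-0.06,0,-0.78],[0,0,0],0],[[-0.06,0,-0.78],[0,0,0],0],[[-0.06,0,-0.78],[0,0,0],0],[[0,0,0],[-1,0,0],0],[[0,0,0],[-1,0,0],0],[[0,0,0],[-1,0,0],0],[[0,0,0],[-1,0,0],0],[[0,0,0],[-1,0,0],0],[[0,0,0],[-1,0,0],0],[[0,0,0],[-1,0,0],0],[[0,0,0],[-1,0,0],0],[[0,0,0],[-1,0,0],0],[[0,0,0],[-1,0,0],0],[[0,0,0],[-1,0,0],0],[[0,0,0],[-1,0,0],0]]'
python3 -m creep '[[[0,0,0],[-1,0,0],0],[[0,0,0],[-1,0,0],0],[[0,0,0],[-1,0,0],0],[[0,0,0],[0,0,0],0]]'
python3 - <<'E'
from h import *
go(386,306,220,-11)
E
```

```text
time_s: 23.0
tcp_pos: [407.4, 216.4, 237.0]
eef_rot: [0.264, 1.612, -0.161]
wrist_force: [-0.3, 1.0, -0.1]
gripper_width: 85.5
time_s: 23.4
tcp_pos: [407.3, 217.1, 236.6]
eef_rot: [0.096, 1.617, 0.017]
wrist_force: [0.2, -0.1, 0.4]
gripper_width: 85.4
t 23.4 tcp [407.3 217.1 236.6] w 85.4 q6 2.05 F [ 0.2 -0.1  0.4]
now jaw yaw -2.75 tilt [-0.996  0.07  -0.049]
shift units now [ 0.478  1.727 -0.494]
turn units (rotvec tool) [ 2.04 -0.77 -0.95] shift after turn [ 0.332  1.665 -0.757]
```

```bash
python3 -m creep '[[[0,0,0],[1,-0.38,-0.47],0],[[0,0,0],[1,-0.38,-0.47],0],[[0.03,0.4,-0.18],[0,0,0],0],[[0.03,0.4,-0.18],[0,0,0],0],[[0.03,0.4,-0.18],[0,0,0],0],[[0.03,0.4,-0.18],[0,0,0],0],[[0,0,0],[0,0,0],0],[[0,0,0],[0,0,0],0]]'
python3 - <<'E'
from h import *
C,im=snap("w8"); np.savez("w8",K=C[0],R=C[1],p=C[2])
go(386,306,10,-11)
E
```

```text
time_s: 24.2
tcp_pos: [387.4, 306.2, 229.6]
eef_rot: [0.169, 1.566, -0.17]
wrist_force: [0.5, -0.5, 0.2]
gripper_width: 85.3
t 24.25 tcp [387.4 306.  229.6] w 85.1 q6 2.45 F [-0.4 -0.1  0.1]
now jaw yaw -12.38 tilt [-1.    -0.001 -0.001]
shift units now [ 4.393e+00 -3.000e-03 -2.200e-02]
turn units (rotvec tool) [-0.34 -0.02  0.01] shift after turn [ 4.393 -0.006 -0.028]
```

View pics/w8.png

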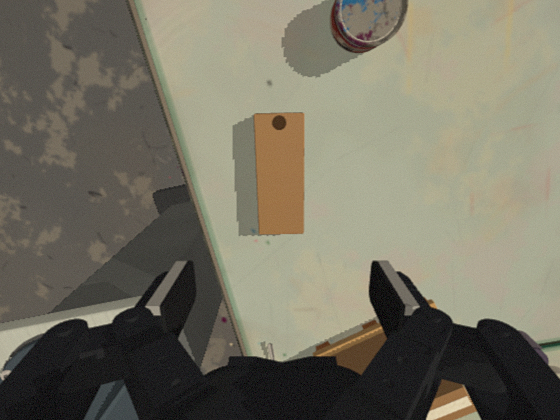

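```bash
cat >> h.py <<'E'
def card(C,im,box,z):
    x0,y0,x1,y1=box; h=cv2.cvtColor(im,cv2.COLOR_BGR2HSV)[y0:y1,x0:x1]
    m=cv2.morphologyEx(cv2.inRange(h,(8,100,60),(22,255,255)),cv2.MORPH_OPEN,np.ones((5,5)))
    c=cv2.convexHull(max(cv2.findContours(m,0,1)[0],key=cv2.contourArea))[:,0]+[x0,y0]
    r=cv2.minAreaRect(back(C,c,z)[:,:2].astype(np.float32)); bp=cv2.boxPoints(r); e=max((bp[1]-bp[0],bp[2]-bp[1]),key=np.linalg.norm)
    return np.round(r[0],1),np.round(r[1],1),np.degrees(np.arctan2(e[1],e[0])).round(1)%180
E
python3 - <<'E'
from h import *
C=tuple(np.load("w8.npz")[k] for k in "KRp"); im=cv2.imread("pics/w8.png")
print(ln(C,[(254,113),(304,112),(304,234),(258,235)],28),card(C,im,(230,90,330,250),28))
E
```

```text
(array([386. , 307.3]), array([ 54.7, 144.8,  57.1, 145.1]), np.float64(78.0)) (array([385.5, 308. ]), array([143.1,  54.9]), np.float32(78.9))
```

```bash
python3 -m creep '[[[0.4,0.03,-0.025],[-0.27,0,0],0],[[0.8,0,0],[0,0,0],0],[[0.8,0,0],[0,0,0],0],[[0.8,0,0],[0,0,0],0],[[0.7,0,0],[0,0,0],0],[[0.4,0,0],[0,0,0],0],[[0.2,0,0],[0,0,0],0],[[0,0,0],[0,0,0],0]]'
python3 -c "
from h import *
go(385.8,307.6,7,-11.3)"
```

```text
time_s: 25.05
tcp_pos: [389.5, 303.4, 20.0]
eef_rot: [0.167, 1.563, -0.162]
wrist_force: [-0.3, 0.4, 0.3]
gripper_width: 85.3
t 25.05 tcp [389.5 303.4  20. ] w 85.3 q6 2.44 F [-0.3  0.4  0.3]
now jaw yaw -12.01 tilt [-1.     0.003  0.002]
shift units now [ 0.259  0.066 -0.089]
turn units (rotvec tool) [-0.18  0.02 -0.04] shift after turn [ 0.259  0.067 -0.088]
```

```bash
python3 -m creep '[[[0.12,0.066,-0.085],[-0.15,0,0],0],[[0.12,0,0],[0,0,0],0],[[0,0,0],[0,0,0],0],[[0,0,0],[0,0,0],255],[[0,0,0],[0,0,0],255],[[0,0,0],[0,0,0],255],[[0,0,0],[0,0,0],255],[[0,0,0],[0,0,0],255],[[0,0,0],[0,0,0],255],[[0,0,0],[0,0,0],255]]'
python3 -c "
from h import *
go(385.8,307.6,7,-11.3)"
```

```text
time_s: 26.05
tcp_pos: [388.2, 309.5, 11.4]
eef_rot: [0.162, 1.559, -0.151]
wrist_force: [-0.5, -0.2, -2.6]
gripper_width: 54.4
t 26.05 tcp [388.2 309.5  11.4] w 54.4 q6 2.44 F [-0.5 -0.2 -2.6]
now jaw yaw -11.42 tilt [-1.     0.008  0.005]
shift units now [ 0.087 -0.046 -0.04 ]
turn units (rotvec tool) [-0.03  0.08 -0.11] shift after turn [ 0.088 -0.046 -0.039]
```

```bash
python3 -m creep '[[[0,0,0],[0,0,0],40],[[0,0,0],[0,0,0],40],[[0,0,0],[0,0,0],40],[[0.08,-0.03,0],[0,0,0],40],[[0.07,0,0],[0,0,0],40],[[0.02,0,0],[0,0,0],40],[[0,0,0],[0,0,0],40]]'
python3 -c "
from h import *
go(385.8,307.6,3,-11.3)"
```

```text
time_s: 26.75
tcp_pos: [388.1, 308.0, 2.2]
eef_rot: [0.162, 1.559, -0.15]
wrist_force: [0.4, 0.4, 1.1]
gripper_width: 71.9
t 26.75 tcp [388.1 308.    2.2] w 71.9 q6 2.44 F [0.4 0.4 1.1]
now jaw yaw -11.42 tilt [-1.     0.008  0.006]
shift units now [-0.017 -0.018 -0.044]
turn units (rotvec tool) [-0.03  0.08 -0.12] shift after turn [-0.016 -0.018 -0.044]
```

```bash
python3 -m creep '[[[0,0,0],[0,0.08,-0.1],255],[[0,0,0],[0,0,0],255],[[0,0,0],[0,0,0],255],[[0,0,0],[0,0,0],255],[[0,0,0],[0,0,0],255],[[0,0,0],[0,0,0],255],[[-0.3,0,0],[0,0,0],255],[[-0.8,0,0],[0,0,0],255],[[-0.8,0,0],[0,0,0],255],[[-0.8,0,0],[0,0,0],255],[[-0.8,0,0],[0,0,0],255],[[-0.5,0,0],[0,0,0],255],[[0,0,0],[0,0,0],255]]'
python3 -c "
from h import *
go(529.8,1,210,18)"
```

```text
time_s: 28.05
tcp_pos: [386.6, 306.8, 208.8]
eef_rot: [0.154, 1.569, -0.159]
wrist_force: [-0.8, -0.3, -2.5]
gripper_width: 54.6
t 28.05 tcp [386.6 306.8 208.8] w 54.6 q6 2.44 F [-0.8 -0.3 -2.5]
now jaw yaw -11.41 tilt [-1.    -0.004 -0.004]
shift units now [-0.021 -5.429  4.016]
turn units (rotvec tool) [-7.35 -0.07  0.04] shift after turn [-0.025 -6.702  0.833]
```

```bash
python3 -m creep '[[[-0.03,-0.58,0.43],[0,0,0],255],[[-0.03,-0.58,0.43],[0,0,0],255],[[-0.03,-0.58,0.43],[0,0,0],255],[[-0.03,-0.58,0.43],[0,0,0],255],[[-0.03,-0.58,0.43],[0,0,0],255],[[-0.03,-0.58,0.43],[0,0,0],255],[[-0.03,-0.58,0.43],[0,0,0],255],[[-0.03,-0.58,0.43],[0,0,0],255],[[-0.03,-0.58,0.43],[0,0,0],255],[[0,0,0],[-1,0,0],255],[[0,0,0],[-1,0,0],255],[[0,0,0],[-1,0,0],255],[[0,0,0],[-1,0,0],255],[[0,0,0],[-1,0,0],255],[[0,0,0],[-1,0,0],255],[[0,0,0],[-1,0,0],255],[[0,0,0],[0,0,0],255]]'
python3 -c "
from h import *
go(529.8,1,100,18)"
```

```text
time_s: 29.75
tcp_pos: [524.1, -0.6, 201.9]
eef_rot: [-0.244, 1.585, 0.244]
wrist_force: [0.1, 0.1, -2.0]
gripper_width: 55.2
t 29.75 tcp [524.1  -0.6 201.9] w 55.2 q6 1.26 F [ 0.1  0.1 -2. ]
now jaw yaw 17.72 tilt [-1.     0.004 -0.027]
shift units now [ 2.034 -0.012  0.174]
turn units (rotvec tool) [-0.07 -0.39 -0.06] shift after turn [ 2.038 -0.004  0.119]
```

```bash
python3 -m creep '[[[0.3,0,0.1],[0,-0.39,-0.06],255],[[0.5,0,0],[0,0,0],255],[[0.5,0,0],[0,0,0],255],[[0.4,0,0],[0,0,0],255],[[0.2,0,0],[0,0,0],255],[[0,0,0],[0,0,0],255]]'
python3 -c "
from h import *
snap('w9')
go(529.8,1,74,18)"
```

```text
time_s: 30.35
tcp_pos: [526.8, 0.9, 99.6]
eef_rot: [-0.232, 1.561, 0.233]
wrist_force: [-0.1, 0.9, -2.1]
gripper_width: 54.9
t 30.4 tcp [527.1   0.9 100.4] w 54.9 q6 1.28 F [-1.  1. -3.]
now jaw yaw 17.0 tilt [-1.     0.001 -0.002]
shift units now [ 0.528 -0.015  0.053]
turn units (rotvec tool) [-0.25 -0.03 -0.01] shift after turn [ 0.528 -0.016  0.052]
```

View pics/w9.png

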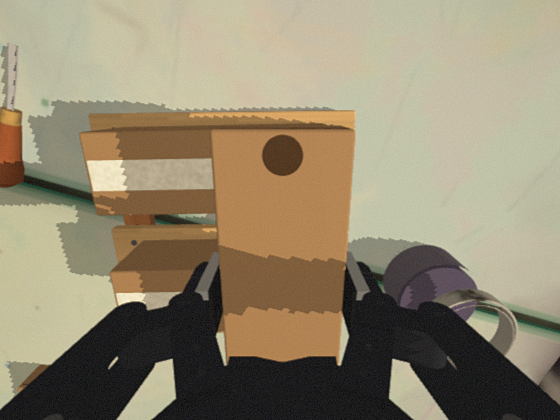

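```bash
python3 -m creep '[[[0.2,-0.015,0.05],[-0.2,0,0],255],[[0.15,0,0],[0,0,0],255],[[0.1,0,0],[0,0,0],255],[[0.05,0,0],[0,0,0],255],[[0,0,0],[0,0,0],255]]'
python3 -c "
from h import *
go(529.8,1,73,18)"
```

```text
time_s: 30.9
tcp_pos: [531.7, 1.0, 75.5]
eef_rot: [-0.244, 1.555, 0.244]
wrist_force: [-0.2, -0.2, -2.2]
gripper_width: 54.9
t 30.9 tcp [531.7   1.   75.5] w 54.9 q6 1.26 F [-0.2 -0.2 -2.2]
now jaw yaw 17.81 tilt [-1.    -0.     0.002]
shift units now [ 0.051  0.012 -0.036]
turn units (rotvec tool) [-0.05  0.02  0.  ] shift after turn [ 0.051  0.012 -0.036]
```

```bash
python3 -m creep '[[[0.04,0,-0.03],[0,0,0],255],[[0.02,0,0],[0,0,0],255],[[0,0,0],[0,0,0],255],[[0,0,0],[0,0,0],45],[[0,0,0],[0,0,0],45],[[0,0,0],[0,0,0],45],[[-0.2,0,0],[0,0,0],45],[[-0.7,0,0],[0,0,0],45],[[-0.8,0,0],[0,0,0],45],[[-0.8,0,0],[0,0,0],0],[[0,0,0],[0,0,0],0]]'
python3 - <<'E'
from h import *
C,im=snap("w10"); np.savez("w10",K=C[0],R=C[1],p=C[2])
print(card(C,im,(230,60,330,262),98))
go(382,-299,220,10)
E
```

```text
time_s: 32.0
tcp_pos: [529.5, 0.4, 205.7]
eef_rot: [-0.244, 1.554, 0.244]
wrist_force: [-0.1, 0.0, -0.2]
gripper_width: 85.8
(array([524.9,   9.5]), array([ 84.8, 137.3]), np.float32(105.4))
t 32.05 tcp [5.288e+02 4.000e-01 2.034e+02] w 85.5 q6 1.26 F [ 0.4  1.2 -0.4]
now jaw yaw 17.8 tilt [-1.     0.     0.001]
shift units now [-0.335 -4.804 -4.626]
turn units (rotvec tool) [ 1.95  0.01 -0.  ] shift after turn [-0.332 -5.387 -3.932]
```

View pics/w10.png

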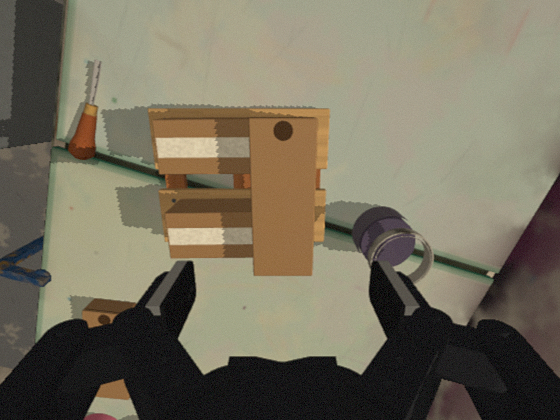

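```bash
python3 -m creep '[[[-0.07,-0.52,-0.5],[0,0,0],0],[[-0.07,-0.52,-0.5],[0,0,0],0],[[-0.07,-0.52,-0.5],[0,0,0],0],[[-0.07,-0.52,-0.5],[0,0,0],0],[[-0.07,-0.52,-0.5],[0,0,0],0],[[-0.07,-0.52,-0.5],[0,0,0],0],[[-0.07,-0.52,-0.5],[0,0,0],0],[[-0.07,-0.52,-0.5],[0,0,0],0],[[-0.07,-0.52,-0.5],[0,0,0],0],[[0,0,0],[1,0,0],0],[[0,0,0],[0.8,0,0],0],[[0,0,0],[0,0,0],0],[[0,0,0],[0,0,0],0]]'
python3 - <<'E'
from h import *
C=tuple(np.load("w10.npz")[k] for k in "KRp"); print("flat placed",ln(C,[(250,118),(317,118),(312,276),(255,276)],98))
C,im=snap("w11"); np.savez("w11",K=C[0],R=C[1],p=C[2])
print(card(C,im,(200,60,380,262),28))
go(382,-299,10,10)
E
```

```text
time_s: 33.35
tcp_pos: [375.9, -300.5, 230.1]
eef_rot: [-0.14, 1.574, 0.149]
wrist_force: [0.1, 0.6, -0.0]
gripper_width: 85.2
flat placed (array([ 5.326e+02, -3.000e-01]), array([ 53.6, 143.9,  54. , 143.8]), np.float64(108.0))
(array([ 380.4, -299. ]), array([ 55. , 142.9]), np.float32(100.0))
t 33.4 tcp [ 376.  -300.4  230.2] w 85.5 q6 0.71 F [ 0.3 -0.2  0.7]
now jaw yaw 10.53 tilt [-1.     0.007 -0.007]
shift units now [ 4.402 -0.023  0.156]
turn units (rotvec tool) [ 0.13 -0.11 -0.09] shift after turn [4.403 0.006 0.123]
```

```bash
python3 -m creep '[[[0.4,0.01,0.09],[0.13,-0.1,-0.1],0],[[0.8,0,0],[0,0,0],0],[[0.8,0,0],[0,0,0],0],[[0.8,0,0],[0,0,0],0],[[0.7,0,0],[0,0,0],0],[[0.4,0,0],[0,0,0],0],[[0.2,0,0],[0,0,0],0],[[0,0,0],[0,0,0],0]]'
python3 -c "
from h import *
go(380.6,-299,3,10)"
```

```text
time_s: 34.2
tcp_pos: [382.2, -296.6, 18.5]
eef_rot: [-0.151, 1.564, 0.147]
wrist_force: [0.9, 0.2, 0.0]
gripper_width: 85.4
t 34.2 tcp [ 382.2 -296.6   18.5] w 85.4 q6 0.72 F [0.9 0.2 0. ]
now jaw yaw 10.88 tilt [-1.    -0.003  0.002]
shift units now [ 0.311 -0.04  -0.04 ]
turn units (rotvec tool) [0.22 0.03 0.04] shift after turn [ 0.311 -0.041 -0.039]
```

```bash
python3 -m creep '[[[0.15,-0.04,-0.03],[0.2,0,0],0],[[0.1,0,0],[0,0,0],0],[[0.05,0,0],[0,0,0],0],[[0,0,0],[0,0,0],0]]'
python3 -c "
from h import *
go(380.6,-299,3,10)"
```

```text
time_s: 34.6
tcp_pos: [383.0, -300.4, 5.3]
eef_rot: [-0.142, 1.561, 0.134]
wrist_force: [0.2, 0.2, 0.3]
gripper_width: 85.3
t 34.6 tcp [ 383.  -300.4    5.3] w 85.3 q6 0.73 F [0.2 0.2 0.3]
now jaw yaw 10.08 tilt [-1.    -0.006  0.005]
shift units now [ 0.045  0.036 -0.043]
turn units (rotvec tool) [0.02 0.07 0.08] shift after turn [ 0.045  0.036 -0.043]
```

```bash
python3 -m creep '[[[0.045,0.03,-0.04],[0,0.07,0.08],0],[[0,0,0],[0,0,0],0],[[0,0,0],[0,0,0],255],[[0,0,0],[0,0,0],255],[[0,0,0],[0,0,0],255],[[0,0,0],[0,0,0],255],[[0,0,0],[0,0,0],255],[[0,0,0],[0,0,0],255],[[0,0,0],[0,0,0],255],[[-0.3,0,0],[0,0,0],255],[[-0.8,0,0],[0,0,0],255],[[-0.8,0,0],[0,0,0],255],[[-0.8,0,0],[0,0,0],255],[[-0.8,0,0],[0,0,0],255],[[-0.5,0,0],[0,0,0],255],[[0,0,0],[0,0,0],255]]'
python3 -c "
from h import *
go(446.2,-26.2,210,18)"
```

```text
time_s: 36.2
tcp_pos: [379.3, -298.1, 210.3]
eef_rot: [-0.137, 1.569, 0.14]
wrist_force: [-0.7, 0.1, -2.6]
gripper_width: 54.8
t 36.2 tcp [ 379.3 -298.1  210.3] w 54.8 q6 0.73 F [-0.7  0.1 -2.6]
now jaw yaw 10.09 tilt [-1.     0.002 -0.002]
shift units now [0.013 5.12  2.269]
turn units (rotvec tool) [-1.98 -0.03 -0.04] shift after turn [0.006 4.759 2.952]
```

```bash
python3 -m creep '[[[-0.03,0.62,0.275],[0,0,0],255],[[-0.03,0.62,0.275],[0,0,0],255],[[-0.03,0.62,0.275],[0,0,0],255],[[-0.03,0.62,0.275],[0,0,0],255],[[-0.03,0.62,0.275],[0,0,0],255],[[-0.03,0.62,0.275],[0,0,0],255],[[-0.03,0.62,0.275],[0,0,0],255],[[-0.03,0.62,0.275],[0,0,0],255],[[0,0,0],[-1,0,0],255],[[0,0,0],[-0.9,0,0],255],[[0,0,0],[0,0,0],255],[[0,0,0],[0,0,0],255]]'
python3 -c "
from h import *
go(446.2,-26.2,110,18)"
```

```text
time_s: 37.4
tcp_pos: [442.6, -23.4, 210.8]
eef_rot: [-0.239, 1.571, 0.249]
wrist_force: [-0.2, -0.4, -1.5]
gripper_width: 54.5
t 37.4 tcp [442.6 -23.4 210.8] w 54.5 q6 1.21 F [-0.2 -0.4 -1.5]
now jaw yaw 17.77 tilt [-1.     0.009 -0.013]
shift units now [ 2.014 -0.093  0.079]
turn units (rotvec tool) [-0.06 -0.19 -0.13] shift after turn [ 2.015 -0.076  0.052]
```

```bash
python3 -m creep '[[[0.3,-0.07,0.04],[-0.06,-0.19,-0.13],255],[[0.5,0,0],[0,0,0],255],[[0.5,0,0],[0,0,0],255],[[0.4,0,0],[0,0,0],255],[[0.2,0,0],[0,0,0],255],[[0,0,0],[0,0,0],255]]'
python3 -c "
from h import *
go(446.2,-26.2,74,18)"
```

```text
time_s: 38.0
tcp_pos: [444.5, -28.0, 110.8]
eef_rot: [-0.237, 1.558, 0.236]
wrist_force: [0.5, -0.8, -1.4]
gripper_width: 54.7
t 38.0 tcp [444.5 -28.  110.8] w 54.7 q6 1.21 F [ 0.5 -0.8 -1.4]
now jaw yaw 17.25 tilt [-1.    -0.001 -0.   ]
shift units now [0.737 0.026 0.044]
turn units (rotvec tool) [-0.19 -0.    0.01] shift after turn [0.737 0.025 0.044]
```

```bash
python3 -m creep '[[[0.25,0.025,0.03],[-0.19,0,0],255],[[0.2,0,0],[0,0,0],255],[[0.15,0,0],[0,0,0],255],[[0.08,0,0],[0,0,0],255],[[0.03,0,0],[0,0,0],255],[[0,0,0],[0,0,0],255]]'
python3 -c "
from h import *
go(446.2,-26.2,73,18)"
```

```text
time_s: 38.6
tcp_pos: [447.4, -27.1, 76.5]
eef_rot: [-0.245, 1.554, 0.243]
wrist_force: [0.1, -0.1, -2.0]
gripper_width: 54.8
t 38.6 tcp [447.4 -27.1  76.5] w 54.8 q6 1.2 F [ 0.1 -0.1 -2. ]
now jaw yaw 17.8 tilt [-1.    -0.002  0.003]
shift units now [ 0.069  0.025 -0.016]
turn units (rotvec tool) [-0.05  0.04  0.03] shift after turn [ 0.069  0.025 -0.016]
```

```bash
python3 -m creep '[[[0.045,0.02,-0.01],[0,0,0],255],[[0.02,0,0],[0,0,0],255],[[0,0,0],[0,0,0],255],[[0,0,0],[0,0,0],45],[[0,0,0],[0,0,0],45],[[0,0,0],[0,0,0],45],[[-0.2,0,0],[0,0,0],45],[[-0.7,0,0],[0,0,0],45],[[-0.8,0,0],[0,0,0],45],[[-0.8,0,0],[0,0,0],0],[[-0.6,0,0],[0,0,0],0],[[0,0,0],[0,0,0],0]]'
python3 - <<'E'
from h import *
C,im=snap("w12"); np.savez("w12",K=C[0],R=C[1],p=C[2])
go(509.5,-447.4,220,45)
E
```

```text
time_s: 39.8
tcp_pos: [445.0, -26.0, 238.9]
eef_rot: [-0.245, 1.552, 0.242]
wrist_force: [0.0, 0.2, -1.4]
gripper_width: 85.3
t 39.85 tcp [444.6 -25.9 237.2] w 85.4 q6 1.2 F [ 0.1  0.6 -0.1]
now jaw yaw 17.79 tilt [-1.    -0.002  0.003]
shift units now [ 0.357 -8.422 -1.34 ]
turn units (rotvec tool) [-6.8   0.04  0.04] shift after turn [ 0.345 -6.878 -5.042]
```

View pics/w12.png

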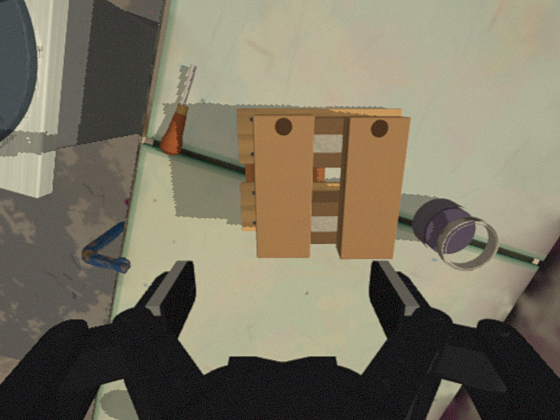

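```bash
python3 -m creep '[[[-0.02,-0.82,-0.13],[0,0,0],0],[[-0.02,-0.82,-0.13],[0,0,0],0],[[-0.02,-0.82,-0.13],[0,0,0],0],[[-0.02,-0.82,-0.13],[0,0,0],0],[[-0.02,-0.82,-0.13],[0,0,0],0],[[-0.02,-0.82,-0.13],[0,0,0],0],[[-0.02,-0.82,-0.13],[0,0,0],0],[[-0.02,-0.82,-0.13],[0,0,0],0],[[-0.02,-0.82,-0.13],[0,0,0],0],[[-0.02,-0.6,-0.1],[0,0,0],0],[[0,0,0],[-1,0,0],0],[[0,0,0],[-1,0,0],0],[[0,0,0],[-1,0,0],0],[[0,0,0],[-1,0,0],0],[[0,0,0],[-1,0,0],0],[[0,0,0],[-1,0,0],0],[[0,0,0],[-0.5,0,0],0],[[0,0,0],[0,0,0],0],[[0,0,0],[0,0,0],0]]'
cat >> h.py <<'E'
def lid(C,im):
    h=cv2.cvtColor(im,cv2.COLOR_BGR2HSV); m=cv2.inRange(h,(18,120,90),(32,255,255)); m[290:]=0
    m=cv2.morphologyEx(m,cv2.MORPH_CLOSE,np.ones((7,7)))
    c=max(cv2.findContours(m,0,1)[0],key=cv2.contourArea)[:,0]; b=back(C,c,63)[:,:2].astype(np.float32)
    return c.mean(0),cv2.minEnclosingCircle(b),cv2.fitEllipse(b)
E
python3 - <<'E'
from h import *
C=tuple(np.load("w12.npz")[k] for k in "KRp")
print("near",ln(C,[(253,114),(312,116),(309,257),(258,257)],98)); print("far",ln(C,[(349,116),(410,116),(393,258),(340,258)],98))
C,im=snap("w13"); np.savez("w13",K=C[0],R=C[1],p=C[2])
print(lid(C,im)); go(509.5,-447.4,220,45)
E
```

```text
time_s: 41.75
tcp_pos: [501.3, -438.8, 228.3]
eef_rot: [-0.596, 1.492, 0.63]
wrist_force: [-0.4, 0.1, -1.0]
gripper_width: 85.0
near (array([447.6, -25.1]), array([ 53.3, 142.1,  53.5, 143.7]), np.float64(108.2))
far (array([531.2,   0.6]), array([ 55.2, 143.4,  55.8, 143.3]), np.float64(108.3))
(array([279.69273743, 198.4301676 ]), ((508.4095764160156, -448.4859924316406), 34.873783111572266), ((508.2910461425781, -448.5050048828125), (67.45137786865234, 68.40763092041016), 14.67742919921875))
t 41.8 tcp [ 501.3 -438.8  228.2] w 85.3 q6 0.07 F [ 0.4 -0.2 -0.7]
now jaw yaw 44.87 tilt [-1.     0.024 -0.   ]
shift units now [ 0.159 -0.241 -0.005]
turn units (rotvec tool) [-0.03 -0.   -0.34] shift after turn [ 0.165 -0.237 -0.006]
```

```bash
python3 -m creep '[[[0,-0.22,-0.035],[0,0,-0.34],0],[[0,0,0],[0,0,0],0],[[0.4,0,0],[0,0,0],0],[[0.7,0,0],[0,0,0],0],[[0.7,0,0],[0,0,0],0],[[0.4,0,0],[0,0,0],0],[[0,0,0],[0,0,0],0],[[0,0,0],[0,0,0],0]]'
python3 - <<'E'
from h import *
C,im=snap("w14"); print(lid(C,im)); go(508.4,-448.5,15,45)
E
```

```text
time_s: 42.6
tcp_pos: [509.4, -450.1, 115.8]
eef_rot: [-0.614, 1.481, 0.604]
wrist_force: [1.3, -0.2, 1.4]
gripper_width: 85.5
(array([281.33333333, 219.32234432]), ((508.0583801269531, -448.3533020019531), 34.89992141723633), ((508.2475891113281, -448.38983154296875), (68.09699249267578, 68.78756713867188), 36.139793395996094))
t 42.65 tcp [ 509.5 -450.1  115.9] w 85.3 q6 0.07 F [ 0.5 -0.4 -0.4]
now jaw yaw 44.65 tilt [-1.    -0.007 -0.   ]
shift units now [2.018 0.052 0.007]
turn units (rotvec tool) [-0.09 -0.    0.1 ] shift after turn [2.018 0.038 0.007]
```

View pics/w14.png

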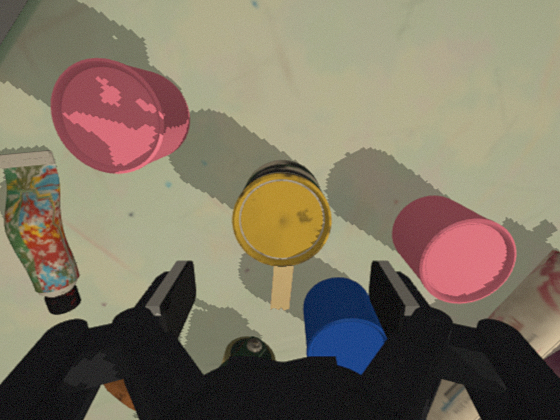

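```bash
python3 -m creep '[[[0.4,0.04,0.005],[0,0,0.1],0],[[0.5,0,0],[0,0,0],0],[[0.5,0,0],[0,0,0],0],[[0.3,0,0],[0,0,0],0],[[0.15,0,0],[0,0,0],0],[[0,0,0],[0,0,0],0]]'
python3 -c "
from h import *
go(508.3,-448.4,14,45)"
```

```text
time_s: 43.25
tcp_pos: [513.6, -453.2, 30.7]
eef_rot: [-0.619, 1.477, 0.598]
wrist_force: [0.1, -0.5, -0.1]
gripper_width: 85.6
t 43.25 tcp [ 513.6 -453.2   30.7] w 85.6 q6 0.07 F [ 0.1 -0.5 -0.1]
now jaw yaw 44.61 tilt [-1.    -0.014  0.001]
shift units now [ 0.333  0.148 -0.008]
turn units (rotvec tool) [-0.1   0.01  0.21] shift after turn [ 0.335  0.143 -0.006]
```

```bash
python3 -m creep '[[[0.1,0.13,0],[-0.1,0,0.2],0],[[0.1,0,0],[0,0,0],0],[[0.08,0,0],[0,0,0],0],[[0,0,0],[0,0,0],0],[[0,0,0],[0,0,0],0]]'
python3 -c "
from h import *
go(508.3,-448.4,14,45)"
```

```text
time_s: 43.75
tcp_pos: [510.4, -449.8, 19.5]
eef_rot: [-0.617, 1.479, 0.612]
wrist_force: [1.1, 0.8, 0.9]
gripper_width: 85.4
t 43.75 tcp [ 510.4 -449.8   19.5] w 85.4 q6 0.06 F [1.1 0.8 0.9]
now jaw yaw 45.05 tilt [-1.    -0.004  0.001]
shift units now [ 0.109  0.051 -0.011]
turn units (rotvec tool) [0.01 0.02 0.06] shift after turn [ 0.11   0.05  -0.011]
```

```bash
python3 -m creep '[[[0.09,0.05,-0.01],[0,0,0.06],0],[[0,0,0],[0,0,0],0],[[0,0,0],[0,0,0],255],[[0,0,0],[0,0,0],255],[[0,0,0],[0,0,0],255],[[0,0,0],[0,0,0],255],[[0,0,0],[0,0,0],255],[[0,0,0],[0,0,0],255]]'
python3 -c "
from h import *
go(508.3,-448.4,14,45)"
```

```text
time_s: 44.55
tcp_pos: [508.2, -448.5, 15.2]
eef_rot: [-0.614, 1.481, 0.614]
wrist_force: [-0.9, 0.4, -1.0]
gripper_width: 65.8
t 44.55 tcp [ 508.2 -448.5   15.2] w 65.8 q6 0.06 F [-0.9  0.4 -1. ]
now jaw yaw 45.04 tilt [-1.    -0.     0.001]
shift units now [0.024 0.001 0.002]
turn units (rotvec tool) [0.01 0.02 0.01] shift after turn [0.024 0.001 0.002]
```

```bash
python3 -m creep '[[[-0.3,0,0],[0,0,0],255],[[-0.7,0,0],[0,0,0],255],[[-0.8,0,0],[0,0,0],255],[[-0.8,0,0],[0,0,0],255],[[-0.8,0,0],[0,0,0],255],[[-0.6,0,0],[0,0,0],255],[[0,0,0],[0,0,0],255],[[0,0,0],[0,0,0],255]]'
python3 -c "
from h import *
go(489,-12.3,225,45)"
```

```text
time_s: 45.35
tcp_pos: [506.4, -447.0, 219.4]
eef_rot: [-0.61, 1.484, 0.619]
wrist_force: [0.1, 0.9, -4.0]
gripper_width: 66.0
t 45.35 tcp [ 506.4 -447.   219.4] w 66.0 q6 0.06 F [ 0.1  0.9 -4. ]
now jaw yaw 45.05 tilt [-1.     0.006  0.001]
shift units now [-0.068  6.389  5.907]
turn units (rotvec tool) [ 0.01  0.01 -0.09] shift after turn [-0.112  6.393  5.902]
```

```bash
python3 -m creep '[[[-0.03,0.52,0.48],[0,0,0],255],[[-0.03,0.52,0.48],[0,0,0],255],[[-0.03,0.52,0.48],[0,0,0],255],[[-0.03,0.52,0.48],[0,0,0],255],[[-0.03,0.52,0.48],[0,0,0],255],[[-0.03,0.52,0.48],[0,0,0],255],[[-0.03,0.52,0.48],[0,0,0],255],[[-0.03,0.52,0.48],[0,0,0],255],[[-0.03,0.52,0.48],[0,0,0],255],[[-0.03,0.52,0.48],[0,0,0],255],[[-0.03,0.52,0.48],[0,0,0],255],[[-0.03,0.4,0.37],[0,0,0],255],[[0,0,0],[0,0,0],255],[[0,0,0],[0,0,0],255]]'
python3 -c "
from h import *
go(489,-12.3,140,45)"
```

```text
time_s: 46.75
tcp_pos: [477.7, -12.5, 218.3]
eef_rot: [-0.594, 1.507, 0.637]
wrist_force: [0.7, -0.5, -2.4]
gripper_width: 66.0
t 46.75 tcp [477.7 -12.5 218.3] w 66.0 q6 0.75 F [ 0.7 -0.5 -2.4]
now jaw yaw 44.98 tilt [-0.999  0.034 -0.012]
shift units now [ 1.557 -0.21   0.181]
turn units (rotvec tool) [-0.01 -0.17 -0.49] shift after turn [ 1.566 -0.157  0.162]
```

```bash
python3 -m creep '[[[0,-0.15,0.15],[0,-0.17,-0.49],255],[[0.3,0,0],[0,0,0],255],[[0.5,0,0],[0,0,0],255],[[0.4,0,0],[0,0,0],255],[[0.2,0,0],[0,0,0],255],[[0,0,0],[0,0,0],255],[[0,0,0],[0,0,0],255]]'
python3 -c "
from h import *
go(489,-12.3,114,45)"
```

```text
time_s: 47.45
tcp_pos: [486.2, -17.4, 141.2]
eef_rot: [-0.61, 1.489, 0.61]
wrist_force: [-0.0, 0.0, -2.6]
gripper_width: 66.2
t 47.45 tcp [486.2 -17.4 141.2] w 66.2 q6 0.76 F [-0.   0.  -2.6]
now jaw yaw 44.66 tilt [-1.     0.002 -0.005]
shift units now [0.544 0.031 0.114]
turn units (rotvec tool) [-0.08 -0.07 -0.03] shift after turn [0.544 0.032 0.112]
```

```bash
python3 -m creep '[[[0.15,0.03,0.1],[-0.08,-0.07,-0.03],255],[[0.15,0,0],[0,0,0],255],[[0.1,0,0],[0,0,0],255],[[0.06,0,0],[0,0,0],255],[[0,0,0],[0,0,0],255],[[0,0,0],[0,0,0],255]]'
python3 -c "
from h import *
go(489,-12.3,113.5,45)"
```

```text
time_s: 48.05
tcp_pos: [490.2, -12.5, 118.0]
eef_rot: [-0.615, 1.479, 0.613]
wrist_force: [-0.4, 1.0, -2.2]
gripper_width: 66.2
t 48.05 tcp [490.2 -12.5 118. ] w 66.2 q6 0.76 F [-0.4  1.  -2.2]
now jaw yaw 45.01 tilt [-1.    -0.002  0.003]
shift units now [ 0.091  0.021 -0.014]
turn units (rotvec tool) [0.   0.04 0.03] shift after turn [ 0.091  0.02  -0.013]
```

```bash
python3 -m creep '[[[0.04,0.02,-0.01],[0,0,0],255],[[0.03,0,0],[0,0,0],255],[[0.015,0,0],[0,0,0],255],[[0,0,0],[0,0,0],255],[[0,0,0],[0,0,0],255]]'
python3 -c "
from h import *
go(489,-12.3,113.5,45)"
```

```text
time_s: 48.55
tcp_pos: [489.4, -12.2, 114.0]
eef_rot: [-0.615, 1.478, 0.613]
wrist_force: [0.3, 0.1, -3.6]
gripper_width: 66.1
t 48.55 tcp [489.4 -12.2 114. ] w 66.1 q6 0.76 F [ 0.3  0.1 -3.6]
now jaw yaw 45.01 tilt [-1.    -0.003  0.003]
shift units now [ 0.009  0.003 -0.007]
turn units (rotvec tool) [0.   0.05 0.04] shift after turn [ 0.009  0.003 -0.007]
```

```bash
python3 -m creep '[[[0.02,0,0],[0,0,0],255],[[0,0,0],[0,0,0],255],[[0,0,0],[0,0,0],0],[[0,0,0],[0,0,0],0],[[0,0,0],[0,0,0],0],[[0,0,0],[0,0,0],0],[[0,0,0],[0,0,0],0],[[-0.15,0,0],[0,0,0],0],[[-0.4,0,0],[0,0,0],0],[[-0.7,0,0],[0,0,0],0],[[-0.7,0,0],[0,0,0],0],[[-0.6,0,0],[0,0,0],0],[[0,0,0],[0,0,0],0],[[0,0,0],[0,0,0],0]]'
python3 - <<'E'
from h import *
C,im=snap("w15"); np.savez("w15",K=C[0],R=C[1],p=C[2])
h=cv2.cvtColor(im,cv2.COLOR_BGR2HSV); m=cv2.inRange(h,(20,160,90),(32,255,255)); m[290:]=0
c=max(cv2.findContours(m,0,1)[0],key=cv2.contourArea)[:,0]; print(cv2.minEnclosingCircle(back(C,c,161)[:,:2].astype(np.float32)))
cv2.imwrite("pics/scene1.png",cv2.resize(manip.read_camera("scene")[120:300,180:420],(800,600),interpolation=cv2.INTER_CUBIC))
go(489,-12.3,113.5,45)
E
```

```text
time_s: 49.95
tcp_pos: [488.4, -12.2, 248.5]
eef_rot: [-0.615, 1.476, 0.612]
wrist_force: [-0.1, -0.3, -0.9]
gripper_width: 85.2
((490.1889953613281, -12.02607250213623), 34.6690559387207)
t 50.05 tcp [488.1 -12.2 247.9] w 85.4 q6 0.76 F [ 0.4  0.1 -0.6]
now jaw yaw 45.01 tilt [-1.    -0.003  0.004]
shift units now [ 2.687e+00 -4.000e-03  2.000e-03]
turn units (rotvec tool) [0.   0.05 0.05] shift after turn [ 2.687 -0.014  0.012]
```

View pics/w15.png

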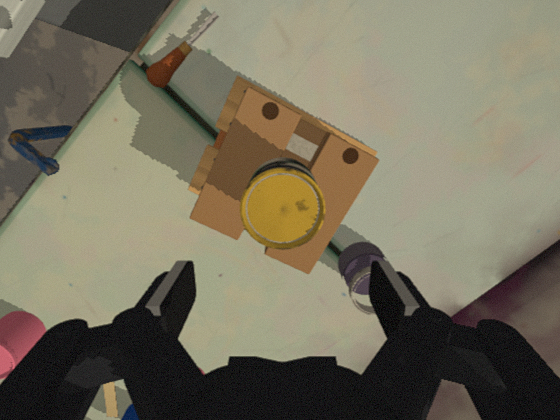

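The tin's lid, at pixel (284,205), sits over the gap between the flats. It measures (490.2, -12.0), against a pallet centre of about (488, -12.5). The stack is square and the jar is where it was. The gripper is well clear, so I'm handing in.

```bash
python3 -c "
from workcell import manip
print(manip.finish_job())"
```

```text
the job is handed in; nothing more can be done
None
```

The pallet is packed and the job was handed in at about 50 s of the 131 s allowed. No verdict came back.

My last checks came from wrist-camera measurements, good to about 2–3 mm:

- **Pallet:** its centre is at about (488, −12.5), turned about 18°.
- **Tall cartons:** they are at (475, 29) and (503, −55), turned 18.2°. That is within about 3 mm of the board centre lines.
- **Flat cartons:** they are at (447.6, −25) and (531, 0.6), turned 108°. That puts them about 44 mm either side of the middle, the far one about 2 mm further out.
- **Yellow-lidded tin:** it is upright across the gap at (490, −12), about 2 mm off centre. The gripper was clear, with about zero wrist force.

**Bystanders:** the jar was in the last picture and looked unmoved. The lower tin was last seen when I picked up the left flat carton, and I did not look at it again. The gripper touched neither, nor the pink and blue look-alikes.

**Disagreements:**
- An early sideways wrist view of the pallet edge was about 5 mm off the top camera. I used later close views, which agreed with each other to about 2 mm.
- My first grip on the left flat carton was too high, so I let go and gripped it 8 mm lower before lifting.
- I saved a final scene-camera picture but did not view it. The heights of the stacked parts come from the tool heights at release, not from a separate picture.

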